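Stand the roly-poly shakers on the tray, heavy end down

TASK

Two roly-poly shakers lie on the worktop; each has a weight hidden in one end, and both ends look the same, but a shaker lifted at its middle lets you feel which end is heavy. Set both gently on the bamboo tray beside the salt pot, heavy end down, so that they stand upright by themselves. Leave the salt pot and the other things where they are.

Things in the scene. Friction and masses are not known exactly. Their poses are not given: they have to be found in the camera images.
- shaker_1: wooden shaker like a thick pill, 46 mm across, 104 mm long, about 0.33 kg, steel band round its middle; lies level, origin at its middle, z = 0.023, x along its length. Both ends are the same dome (sphere radius 32 mm, meets the straight side 10 mm from the tip). A weight is fixed inside one end, which of the two is not told; mass centre 25 to 30 mm from the middle that way
- shaker_2: a second shaker, outwardly the same, its heavy end not told either and to be felt separately. Held level at its middle, either shaker loads the wrist with a moment of 0.06 to 0.12 N m. Stood on its heavy end and let go, it rolls on the dome and rights itself from leans up to about 30 degrees; on its light end it always topples
- tray: fixed bamboo tray, 97 mm (x) by 335 mm (y), flat top without rim 22 mm above its origin, which lies under its centre on the worktop; z up
- salt_pot: black stoneware salt pot, 85 mm across, 28 mm high, standing on the tray towards its +y end; origin under its centre
- label_roll: roll of kraft labels, 62 mm across, 24 mm high, lying flat on the worktop; origin under its centre
- measuring_cup: steel measuring cup with a flat handle, 55 x 136 x 27 mm, on the worktop; origin under the middle of its length, bowl towards its own +y
- pinch_bowl: small porcelain bowl, 68 mm across, 28 mm high, on the worktop; origin under its centre

How it is judged:
At the end, for the whole second after the job is handed in: both shakers stand upright (axis within 0.2 rad of vertical) on the tray's top by themselves, which only the heavy end down allows, with their middles over the tray and 68 to 80 mm above its foot, rocking at most slightly (under 1.5 rad/s) (angle between the x axis of each of shaker_1, shaker_2 and the z axis of tray, either way round below 0.2 rad and x of shaker_1 in the frame of tray between -0.046 and 0.046 m and y of shaker_1 in the frame of tray between -0.166 and 0.166 m and z of shaker_1 in the frame of tray between 0.068 and 0.08 m and x of shaker_2 in the frame of tray between -0.046 and 0.046 m and y of shaker_2 in the frame of tray between -0.166 and 0.166 m and z of shaker_2 in the frame of tray between 0.068 and 0.08 m and angular speed of each of shaker_1, shaker_2 below 1.5 rad/s); the robot touches nothing.
It fails at once if a shaker is slammed or dropped onto the tray (over 60 N) (contact force between any of shaker_1, shaker_2 and tray above 60 N).
It fails at once if a shaker falls off the worktop (height (world z) of any of shaker_1, shaker_2 below -0.03 m).
It fails at once if the salt pot, label roll, measuring cup or pinch bowl is moved by more than 40 mm (distance of any of salt_pot, label_roll, measuring_cup, pinch_bowl from where it was at the start of the episode above 0.04 m).
It also fails if it takes over 72 s, if anything falls off the work surface, if the arm or the gripper's body presses on something with over 40 N, if the wrist force passes 120 N, or if a joint passes its speed limit or range.

ROBOT

A 7-joint arm with a two-finger parallel gripper is mounted at the origin on a cart in front of the work surface, level with it; the furniture and walls round the work are solid. World frame = base frame: x ahead of the robot, y to its left, z up, the work surface at z = 0. Lengths are in m, angles in rad, forces in N, time in s.
With the tool pointing down it reaches from about 0.35 to 0.9 m from the base axis. Payload 19.9 kg.
Tool frame: the origin (TCP) lies at the very end of the fingers, on their centre line; the grasp point (between the pads) lies 19 mm behind it; z points along the fingers, y is the line along which they close (so a half turn about z gives the same grasp; the last joint's range is limited). The gripper opens to 94 mm and grips with 3 to 60 N. Pads are 16 mm wide; open, the fingers measure 119 mm over their backs; the gripper's body (75 mm by 177 mm) begins 78 mm behind the grasp point.
Start: joints at [-1.321, 0.417, -0.01, 1.614, 0.005, 1.111, -0.053], TCP at [0.179, 0.599, 0.205] pointing down, gripper open.
Joint ranges: [-2.81, 2.81], [-0.39, 2.02], [-1.27, 1.25], [0.06, 2.57], [-1.19, 4.33], [0.19, 2], [-2.82, 2.82]. Speed limits (rad/s): [1.89, 1.89, 2.39, 2.39, 3.01, 3.01, 3.01].

INTERFACE

Orientations are given as a 3x3 rotation matrix whose columns are the frame's x, y, z axes.
In Python, from cell import manip gives the robot as it stands.
- The arm moves only by the tool servo_tool, never from a script. Its argument "targets" is a list of rows, each an object of numbers: "tx", "ty", "tz": the shift along the tool's x, y, z in mm; "turn": the turn about the tool's z in units of 6 degrees (1.0 is 6 degrees); "grip": the opening, from -1 (shut) to 1 (fully open). In form: [{"tx": .., "ty": .., "tz": .., "turn": .., "grip": ..}, ...]. A call has 1 to 8 rows; each row is the pose to reach, as a shift and turn from the pose commanded when the call began, along the tool's axes at that moment; what a row does not reach only later rows make up. A row lasts 1/12 s, in which the tool goes at most 41.7 mm and 7.16 degrees, less where a joint would pass 70% of its speed; a pose out of reach is approached as far as the arm can. A call with a gripper value outside its range is refused whole. The fingers move at their own pace and stop on an object; "newtons" is the grip in N (left out, the last holds). Time passes only in rows, so rows that repeat a pose let the fingers close. It gives the time, the measured TCP pose, the force, the opening and the grip force at its end, in the units of the state.
- manip.get_obs(): the state, without advancing time (a new reading comes with each control period).
- manip.get_image(name): name is "side" or "top" or "wrist"; returns a dict with "pixels" (384x512x3 uint8, blue, green, red), "vfov" (degrees; the focal length in pixels is half the picture's height over the tangent of half this angle, whatever the lens; pixels are square), "cx", "cy" (the principal point, pixels), "rvec" (rotation vector, rad) and "tvec" (3), from world to camera coordinates, as OpenCV has them. Camera axes: x right, y down, z forward; pixel columns grow to the right and rows downward; lengths in m; the calibration is good to about 2 mm. A picture is of the moment at which its call begins. There is no depth.
- manip.close_job(): hands the job in; it is judged then, once.
The state is a dict: "time": time; "q": joint angles; "joint_vel": joint speeds; "joint_torque": joint torques, N m; "tcp_pos": TCP position; "ee_rot": TCP orientation; "wrist_force": force on the tool from outside, world axes, zero at the start; "wrist_torque": the same for the moment, N m; "width": finger opening in m; "gripper_force": force on a finger pad.
Only numpy, scipy, OpenCV 4.12 (cv2) and the standard library are available. Lean on these libraries where they do the work, as an engineer would, in place of code of your own. Each camera call takes 0.05 s, during which the arm holds its last target. There are 200 camera calls.

## Working session

There is one attempt and no reset: what is moved stays moved. The work goes in short steps, Python scripts to look and compute and a tool call to move; the robot and the scene stay as the last step left them, time stands still between calls to the robot, and variables do not carry over. Pictures are saved under pics/ and viewed, at most 10 in all, crops included, and the job is handed in when it is done.

Besides the shell and the picture viewer there is one more tool, called as name([rows], argument=value, ...), one row to a line, values as JSON. servo_tool: Moves the arm, as the interface text tells. Its arguments: {"type":"object","properties":{"targets":{"type":"array","items":{"type":"object","properties":{"tx":{"type":"number"},"ty":{"type":"number"},"tz":{"type":"number"},"turn":{"type":"number"},"grip":{"type":"number"}}}},"newtons":{"type":"number"}},"required":["targets"]}

```bash
mkdir -p pics; ls; python3 - <<'E'
from cell import manip
import cv2,numpy as np
o=manip.get_obs()
for k,v in o.items(): print(k,np.round(v,3).tolist())
ims=[]
for n in("side","top"):
    d=manip.get_image(n); cv2.imwrite(f"pics/{n}0.png",d["pixels"]); print(n,d["vfov"],d["cx"],d["cy"],d["rvec"],d["tvec"])
E
```

```text
pics
time 0.0
q [-1.321, 0.418, -0.01, 1.614, 0.005, 1.111, -0.053]
joint_vel [0.0, 0.0, -0.001, 0.001, -0.001, -0.0, -0.002]
joint_torque [-0.0, -85.123, 0.639, -42.599, -0.049, 0.019, 0.0]
tcp_pos [0.179, 0.598, 0.205]
ee_rot [[-0.958, 0.287, -0.0], [0.287, 0.958, -0.001], [-0.0, -0.001, -1.0]]
wrist_force [0.243, 0.872, 0.806]
wrist_torque [-0.011, 0.006, -0.007]
gripper_force 0.0
width 0.094
side 57.01348123958849 255.40295977401564 193.31428752671005 [ 0.80644849  2.6952927  -0.93061367] [ 0.3490406  -0.23359283  1.34133625]
top 56.76924012146608 251.97299338170154 190.24784179854146 [ 2.26406845 -1.94789771  0.20201951] [0.01915691 0.50659589 0.89470119]
```

View pics/top0.png

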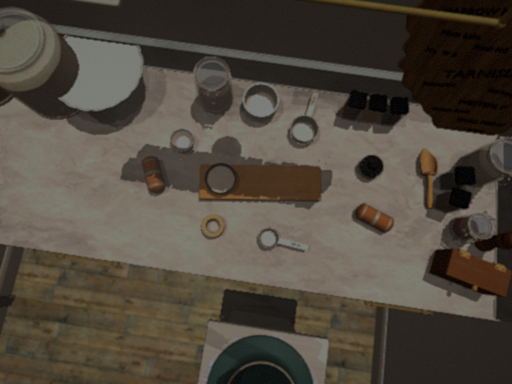

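View pics/side0.png

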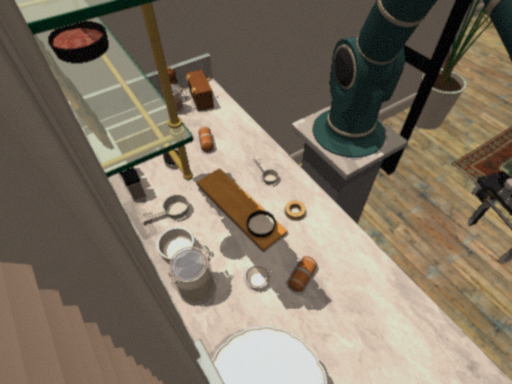

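The top view shows two brown shakers, at about (153,174) and (375,217). The tray spans (200–321, 165–201), with the salt pot at (221,179), the label roll at (213,226), the cup at (270–307, 242) and the pinch bowl at (182,140). The side view has the shakers at (303,274) and (206,139), with a glass shelf at the upper left.

```bash
cat > h.py <<'E'
from cell import manip
import cv2,numpy as np
def cam(n):
    d=manip.get_image(n); im=d["pixels"]; f=im.shape[0]/2/np.tan(np.radians(d["vfov"]/2))
    K=np.array([[f,0,d["cx"]],[0,f,d["cy"]],[0,0,1]]); R=cv2.Rodrigues(np.array(d["rvec"],float))[0]; t=np.array(d["tvec"],float)
    return im,K,R,t
def ray(c,p):
    im,K,R,t=c; d=R.T@np.linalg.inv(K)@np.array([p[0],p[1],1.]); return -R.T@t,d/np.linalg.norm(d)
def plane(c,p,z):
    o,d=ray(c,p); return o+d*(z-o[2])/d[2]
def proj(c,X):
    im,K,R,t=c; x=K@(R@np.asarray(X,float)+t); return x[:2]/x[2]
def tri(c1,p1,c2,p2):
    o1,d1=ray(c1,p1);o2,d2=ray(c2,p2)
    s=np.linalg.lstsq(np.array([d1,-d2]).T,o2-o1,rcond=None)[0]
    a,b=o1+s[0]*d1,o2+s[1]*d2; return (a+b)/2,np.linalg.norm(a-b)
def blobs(im,box,lo=(0,70,40),hi=(22,255,255)):
    x0,y0,x1,y1=box; m=cv2.inRange(cv2.cvtColor(im[y0:y1,x0:x1],cv2.COLOR_BGR2HSV),lo,hi)
    m=cv2.morphologyEx(m,cv2.MORPH_CLOSE,np.ones((5,5)))
    cs=cv2.findContours(m,cv2.RETR_EXTERNAL,cv2.CHAIN_APPROX_NONE)[0]; c=max(cs,key=cv2.contourArea)
    return c+np.array([x0,y0])
E
python3 - <<'E'
from h import *
T=cam("top");S=cam("side")
print("campos",-T[2].T@T[3],-S[2].T@S[3],"tcp px",proj(T,manip.get_obs()["tcp_pos"]),proj(S,manip.get_obs()["tcp_pos"]))
for nm,bt,bs in (("left",(135,148,170,200),(280,250,325,300)),("right",(350,195,400,240),(192,120,220,158)),("tray",(190,155,330,208),None)):
    ct=blobs(T[0],bt); rt=cv2.minAreaRect(ct); print(nm,"top",np.round(rt[0]),np.round(rt[1],1),round(rt[2]))
    bx=cv2.boxPoints(rt)
    if bs:
        cs=blobs(S[0],bs); rs=cv2.minAreaRect(cs); print(" side",np.round(rs[0]),np.round(rs[1],1))
        print(" tri",tri(T,rt[0],S,rs[0])); z=.023
    else: z=.022
    P=np.array([plane(T,b,z) for b in bx]); print(np.round(P[:,:2],3).tolist(), np.linalg.norm(P-np.roll(P,1,0),axis=1).round(3), P.mean(0).round(3))
    e=P[0]-P[1],P[1]-P[2]; e=max(e,key=np.linalg.norm); print(" long axis deg",np.degrees(np.arctan2(e[1],e[0])))
for nm,p,z in (("salt",(221,179),.05),("roll",(213,226),.024),("cup bowl",(268,239),.027),("cup end",(307,247),.01),("pinch",(182,140),.028),("glass",(214,75),.1)):
    print(nm,plane(T,p,z).round(3))
w=cam("wrist"); cv2.imwrite("pics/w0.png",w[0])
cv2.imwrite("pics/crops.png",np.hstack([cv2.resize(T[0][130:260,120:340],None,fx=3.6,fy=3.6)[:, :]]))
E
```

```text
campos [0.31128709 0.07165037 0.97747796] [0.83779475 0.65815657 0.91679211] tcp px [ -8.4133877  287.88074791] [484.39285035 242.08142382]
left top [152. 174.] [37.4 17.7] 76
 side [302. 274.] [18.1 37.6]
 tri (array([0.50777554, 0.37415812, 0.02414735]), np.float64(0.0008358103469209051))
[[0.547, 0.42], [0.567, 0.376], [0.469, 0.33], [0.45, 0.374]] [0.107 0.049 0.108 0.048] [0.508 0.375 0.023]
 long axis deg 24.89611452149875
right top [375. 217.] [39.4 17.4] 27
 side [205. 139.] [25.1 12.9]
 tri (array([ 0.47866933, -0.24151025,  0.02522348]), np.float64(0.0032394660003262346))
[[0.474, -0.186], [0.52, -0.203], [0.486, -0.301], [0.441, -0.283]] [0.103 0.049 0.104 0.049] [ 0.48  -0.243  0.023]
 long axis deg 71.00871560844021
tray top [259. 182.] [122.1  35.8] 1
[[0.458, 0.238], [0.558, 0.254], [0.602, -0.083], [0.501, -0.093]] [0.333 0.101 0.34  0.101] [0.53  0.079 0.022]
 long axis deg 97.54371910306229
salt [0.516 0.181 0.05 ]
roll [0.391 0.184 0.024]
cup bowl [0.379 0.033 0.027]
cup end [ 0.374 -0.074  0.01 ]
pinch [0.615 0.311 0.028]
glass [0.786 0.242 0.1  ]
```

View pics/w0.png

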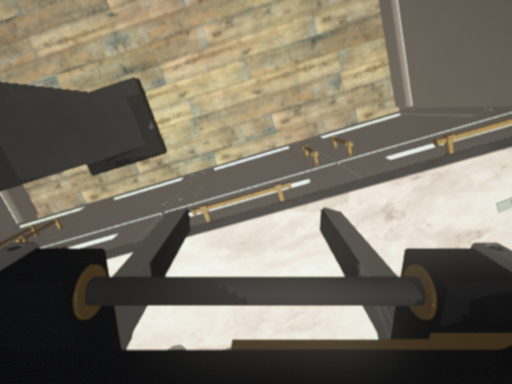

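The wrist view shows the worktop edge and the fingers, with no shaker in sight yet. The two-view heights of the shakers (0.024 and 0.025) and the sizes (about 105 × 48 mm) match the text. I'll start towards the left shaker.

servo_tool([
  {"tx": -38,"ty": -12,"tz": 5,"turn": -0.8,"grip": 1},
  {"tx": -76,"ty": -24,"tz": 10,"turn": -1.7,"grip": 1},
  {"tx": -114,"ty": -36,"tz": 16,"turn": -2.6,"grip": 1},
  {"tx": -152,"ty": -48,"tz": 22,"turn": -3.5,"grip": 1},
  {"tx": -190,"ty": -60,"tz": 28,"turn": -4.4,"grip": 1},
  {"tx": -228,"ty": -72,"tz": 34,"turn": -5.3,"grip": 1},
  {"tx": -266,"ty": -84,"tz": 40,"turn": -6.2,"grip": 1},
  {"tx": -304,"ty": -96,"tz": 45,"turn": -6.9,"grip": 1},
], newtons=30)

```text
time: 0.92
tcp_pos: [0.4442, 0.4181, 0.1601]
ee_rot: [[-0.906, -0.423, -0.0], [-0.423, 0.906, -0.0], [0.0, -0.0, -1.0]]
wrist_force: [0.9, 0.4, 1.1]
width: 0.0941
gripper_force: 0.0
```

```bash
cat >> h.py <<'E'
def go(X,yaw=None):
    """print tool-frame shift (mm) and turn to bring the TCP to X with tool y along yaw (deg, mod 180)"""
    o=manip.get_obs(); R=np.array(o["ee_rot"]); d=R.T@(np.array(X)-o["tcp_pos"])*1000
    cur=np.degrees(np.arctan2(R[1,1],R[0,1])); t=0 if yaw is None else -((yaw-cur+90)%180-90)/6
    print("t",round(o["time"],2),"tcp",np.round(o["tcp_pos"],4),"yaw",round(cur,1),"q7",round(o["q"][6],2),"F",np.round(o["wrist_force"],2),"M",np.round(o["wrist_torque"],3),"w",round(o["width"],4),"gf",o["gripper_force"])
    print("shift",np.round(d,1),"turn",round(t,2))
E
python3 -c "
from h import *
go([.508,.375,.12],114.9)"
```

```text
t 0.92 tcp [0.4442 0.4181 0.1601] yaw 115.0 q7 1.19 F [0.86 0.4  1.09] M [ 0.135 -0.037  0.027] w 0.0941 gf 0.0
shift [-39.5 -66.   40.1] turn 0.02
```

servo_tool([
  {"tx": -20,"ty": -33,"tz": 10,"turn": 0,"grip": 1},
  {"tx": -39.5,"ty": -66,"tz": 30,"turn": 0,"grip": 1},
  {"tx": -39.5,"ty": -66,"tz": 50,"turn": 0,"grip": 1},
  {"tx": -39.5,"ty": -66,"tz": 50,"turn": 0,"grip": 1},
  {"tx": -39.5,"ty": -66,"tz": 50,"turn": 0,"grip": 1},
])

```text
time: 1.33
tcp_pos: [0.5057, 0.376, 0.1099]
ee_rot: [[-0.908, -0.418, -0.002], [-0.418, 0.908, -0.001], [0.002, -0.0, -1.0]]
wrist_force: [-0.1, -0.4, 0.6]
width: 0.0939
gripper_force: 0.0
```

```bash
python3 -c "
from h import *
go([.508,.375,.006],114.9)
w=cam('wrist'); cv2.imwrite('pics/w1.png',w[0]); print(proj(w,[.508,.375,.023]))"
```

```text
t 1.33 tcp [0.5057 0.376  0.1099] yaw 114.7 q7 1.3 F [-0.13 -0.4   0.58] M [ 0.095  0.024 -0.071] w 0.0939 gf 0.0
shift [ -1.8  -1.9 103.9] turn -0.03
[251.83568657 187.75011064]
```

View pics/w1.png

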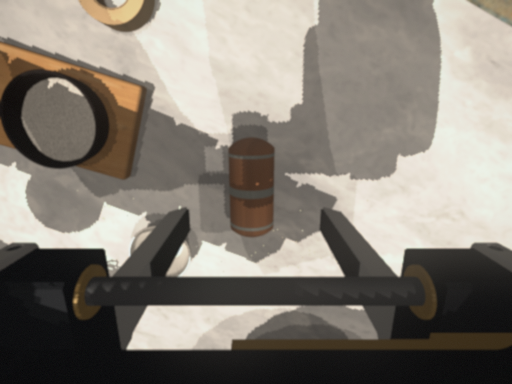

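The wrist view shows the shaker upright in the image, with its band at (251,192) where the projected point (252,188) lies. It is centred and aligned between the fingers.

servo_tool([
  {"tx": -2,"ty": -2,"tz": 30,"turn": 0,"grip": 1},
  {"tx": -2,"ty": -2,"tz": 60,"turn": 0,"grip": 1},
  {"tx": -2,"ty": -2,"tz": 85,"turn": 0,"grip": 1},
  {"tx": -2,"ty": -2,"tz": 100,"turn": 0,"grip": 1},
  {"tx": -2,"ty": -2,"tz": 103,"turn": 0,"grip": 1},
  {"tx": -2,"ty": -2,"tz": 103,"turn": 0,"grip": -1},
  {"tx": -2,"ty": -2,"tz": 103,"turn": 0,"grip": -1},
  {"tx": -2,"ty": -2,"tz": 103,"turn": 0,"grip": -1},
], newtons=30)

```text
time: 2.05
tcp_pos: [0.5097, 0.3762, 0.0094]
ee_rot: [[-0.908, -0.419, 0.002], [-0.419, 0.908, 0.002], [-0.002, 0.001, -1.0]]
wrist_force: [-0.0, -0.3, -0.3]
width: 0.0774
gripper_force: 0.0
```

servo_tool([
  {"tx": 0,"ty": 0,"tz": 0,"turn": 0,"grip": -1},
  {"tx": 0,"ty": 0,"tz": 0,"turn": 0,"grip": -1},
  {"tx": 0,"ty": 0,"tz": -10,"turn": 0,"grip": -1},
  {"tx": 0,"ty": 0,"tz": -20,"turn": 0,"grip": -1},
  {"tx": 0,"ty": 0,"tz": -30,"turn": 0,"grip": -1},
  {"tx": 0,"ty": 0,"tz": -30,"turn": 0,"grip": -1},
  {"tx": 0,"ty": 0,"tz": -30,"turn": 0,"grip": -1},
  {"tx": 0,"ty": 0,"tz": -30,"turn": 0,"grip": -1},
])

```text
time: 2.72
tcp_pos: [0.5106, 0.3747, 0.039]
ee_rot: [[-0.909, -0.418, 0.003], [-0.418, 0.909, 0.0], [-0.002, -0.001, -1.0]]
wrist_force: [-0.7, -6.8, 21.4]
width: 0.0294
gripper_force: 28.9
```

```bash
python3 -c "
from h import *
go([.508,.375,.006],114.9)
w=cam('wrist'); cv2.imwrite('pics/w2.png',w[0])
go([.508,.375,.006],114.9)"
```

```text
t 2.72 tcp [0.5106 0.3747 0.039 ] yaw 114.7 q7 1.31 F [-0.72 -6.79 21.38] M [-1.79   0.016  0.009] w 0.0294 gf 28.949740533716977
shift [ 2.3  1.4 33. ] turn -0.04
t 2.77 tcp [0.5106 0.3747 0.039 ] yaw 114.7 q7 1.31 F [ 0.25 -7.11 21.42] M [-1.834 -0.045  0.011] w 0.0293 gf 29.023231090977788
shift [ 2.3  1.4 33. ] turn -0.04
```

View pics/w2.png

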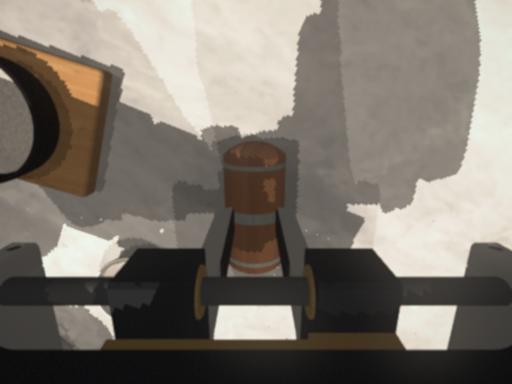

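The fingers closed too late and are pinching the top of the shaker at 29 mm, so it is still on the worktop at (255,205). I'll open, go down again and wait for the fingers before lifting.

servo_tool([
  {"tx": 0,"ty": 0,"tz": 0,"turn": 0,"grip": 0.4},
  {"tx": 0,"ty": 0,"tz": 0,"turn": 0,"grip": 0.4},
  {"tx": 0,"ty": 0,"tz": 0,"turn": 0,"grip": 0.4},
  {"tx": 0,"ty": 0,"tz": 0,"turn": 0,"grip": 0.4},
  {"tx": 0,"ty": 0,"tz": 0,"turn": 0,"grip": 0.4},
  {"tx": 0,"ty": 0,"tz": 0,"turn": 0,"grip": 0.4},
])

```text
time: 3.27
tcp_pos: [0.5088, 0.3752, 0.0371]
ee_rot: [[-0.908, -0.419, -0.0], [-0.419, 0.908, -0.0], [0.001, -0.0, -1.0]]
wrist_force: [0.1, 0.3, -1.2]
width: 0.0642
gripper_force: 0.0
```

```bash
python3 - <<'E'
from h import *
T=cam('top');S=cam('side')
for c,b in((T,(135,148,170,200)),(S,(280,250,325,300))): print(np.round(cv2.minAreaRect(blobs(c[0],b)),1) if 0 else cv2.minAreaRect(blobs(c[0],b)))
w=cam('wrist'); r=cv2.minAreaRect(blobs(w[0],(215,120,300,280))); P=[plane(w,b,.023) for b in cv2.boxPoints(r)]
print(r,np.round(P,3).tolist(),np.mean(P,0))
go([.508,.375,.006],114.9)
cv2.imwrite('pics/w3.png',w[0]); cv2.imwrite('pics/t3.png',T[0])
E
```

```text
((155.57350158691406, 177.9242706298828), (28.17416763305664, 13.497173309326172), 70.70995330810547)
((302.26824951171875, 274.1265869140625), (18.40892219543457, 36.75233459472656), 31.607501983642578)
((253.0, 180.0), (74.0, 62.0), 90.0) [[0.47, 0.332, 0.023], [0.452, 0.373, 0.023], [0.503, 0.399, 0.023], [0.523, 0.355, 0.023]] [0.48708991 0.36471854 0.023     ]
t 3.42 tcp [0.5089 0.3752 0.0373] yaw 114.7 q7 1.31 F [-0.6   0.46  0.17] M [ 0.034 -0.021  0.002] w 0.0658 gf 0.0
shift [ 0.9  0.2 31.3] turn -0.03
```

View pics/w3.png

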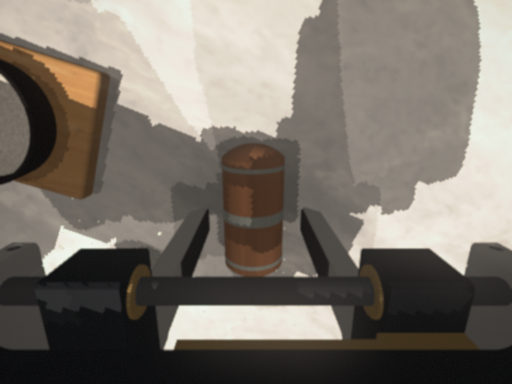

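The shaker hasn't moved: its band is at (253,217), centred between the fingers, and the side view gives the same pixel as before. Going down, closing fully, then lifting.

servo_tool([
  {"tx": 0,"ty": 0,"tz": 16,"turn": 0,"grip": 0.4},
  {"tx": 0,"ty": 0,"tz": 30,"turn": 0,"grip": 0.4},
  {"tx": 0,"ty": 0,"tz": 31,"turn": 0,"grip": 0.4},
  {"tx": 0,"ty": 0,"tz": 31,"turn": 0,"grip": -1},
  {"tx": 0,"ty": 0,"tz": 31,"turn": 0,"grip": -1},
  {"tx": 0,"ty": 0,"tz": 31,"turn": 0,"grip": -1},
  {"tx": 0,"ty": 0,"tz": 31,"turn": 0,"grip": -1},
  {"tx": 0,"ty": 0,"tz": 31,"turn": 0,"grip": -1},
])

```text
time: 4.08
tcp_pos: [0.5094, 0.3753, 0.0071]
ee_rot: [[-0.908, -0.418, 0.001], [-0.418, 0.908, 0.0], [-0.001, 0.0, -1.0]]
wrist_force: [0.2, -0.3, 3.8]
width: 0.0452
gripper_force: 30.0
```

servo_tool([
  {"tx": 0,"ty": 0,"tz": 0,"turn": 0,"grip": -1},
  {"tx": 0,"ty": 0,"tz": 0,"turn": 0,"grip": -1},
  {"tx": 0,"ty": 0,"tz": 0,"turn": 0,"grip": -1},
])

```text
time: 4.33
tcp_pos: [0.5094, 0.3754, 0.007]
ee_rot: [[-0.908, -0.418, 0.001], [-0.418, 0.908, 0.0], [-0.001, 0.0, -1.0]]
wrist_force: [-0.3, -1.7, 7.1]
width: 0.0451
gripper_force: 30.0
```

servo_tool([
  {"tx": 0,"ty": 0,"tz": -10,"turn": 0,"grip": -1},
  {"tx": 0,"ty": 0,"tz": -25,"turn": 0,"grip": -1},
  {"tx": 0,"ty": 0,"tz": -40,"turn": 0,"grip": -1},
  {"tx": 0,"ty": 0,"tz": -50,"turn": 0,"grip": -1},
  {"tx": 0,"ty": 0,"tz": -50,"turn": 0,"grip": -1},
  {"tx": 0,"ty": 0,"tz": -50,"turn": 0,"grip": -1},
  {"tx": 0,"ty": 0,"tz": -50,"turn": 0,"grip": -1},
  {"tx": 0,"ty": 0,"tz": -50,"turn": 0,"grip": -1},
])

```text
time: 5.0
tcp_pos: [0.5086, 0.3749, 0.0555]
ee_rot: [[-0.908, -0.418, -0.001], [-0.418, 0.908, -0.001], [0.001, -0.0, -1.0]]
wrist_force: [0.1, -0.1, -2.8]
width: 0.0452
gripper_force: 30.0
```

```bash
python3 - <<'E'
from h import *
for i in range(5):
    w=cam('wrist');o=manip.get_obs();print(np.round(o['wrist_force'],2),np.round(o['wrist_torque'],3))
S=cam('side')
cv2.imwrite('pics/w4.png',np.hstack([w[0][90:290,150:350],cv2.resize(S[0][225:315,255:345],(400,400))[:200],cv2.resize(S[0][225:315,255:345],(200,200))]))
r=np.array(o['ee_rot']); print("tool x,y",r[:,0].round(2),r[:,1].round(2))
go([.508,.375,.006],114.9)
E
```

```text
[-0.3   0.79 -3.05] [ 0.037  0.116 -0.037]
[-0.06 -1.83 -3.07] [-0.032  0.086  0.004]
[-0.15  0.33 -2.93] [0.008 0.016 0.041]
[ 0.31 -0.28 -3.23] [-0.001  0.095  0.028]
[-0.23  0.26 -3.79] [0.047 0.118 0.09 ]
tool x,y [-0.91 -0.42  0.  ] [-0.42  0.91 -0.  ]
t 5.3 tcp [0.509  0.3751 0.0562] yaw 114.7 q7 1.31 F [ 0.17  0.8  -3.26] M [0.009 0.079 0.047] w 0.0452 gf 29.96141107287258
shift [ 0.9  0.3 50.2] turn -0.03
```

View pics/w4.png

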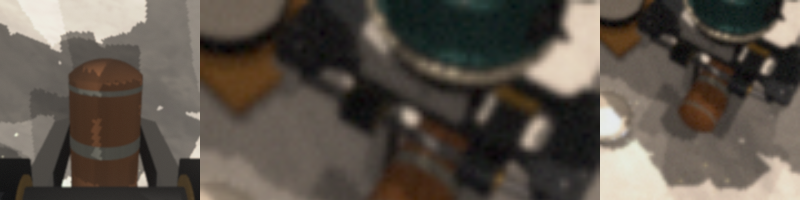

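The shaker is held level at its band, with the far end at (105,75) of the crop. The mean moment is about +0.085 N m about world y, so the far (+x) end is heavy. I'll ease the grip here over the worktop so the heavy end swings down.

servo_tool([
  {"tx": 0,"ty": 0,"tz": -4,"turn": 0,"grip": -1},
  {"tx": 0,"ty": 0,"tz": -4,"turn": 0,"grip": -1},
  {"tx": 0,"ty": 0,"tz": -4,"turn": 0,"grip": -1},
], newtons=10)

```text
time: 5.55
tcp_pos: [0.5092, 0.3753, 0.0608]
ee_rot: [[-0.908, -0.418, 0.0], [-0.418, 0.908, 0.0], [-0.0, 0.0, -1.0]]
wrist_force: [-0.9, -0.2, -2.6]
width: 0.0456
gripper_force: 10.0
```

```bash
cat >> h.py <<'E'
def look(z,box=(150,60,360,300)):
    """blob of the held shaker in the wrist view"""
    w=cam('wrist'); r=cv2.minAreaRect(blobs(w[0],box)); print('wrist blob',np.round(r[0]),np.round(r[1])); o=manip.get_obs()
    print(np.round(o['wrist_force'],2),np.round(o['wrist_torque'],3),round(o['gripper_force'],1),round(o['width'],4),np.round(o['tcp_pos'],4),round(o['time'],2)); return w
E
python3 -c "
from h import *
look(0)"
```

```text
wrist blob [254. 217.] [120.  83.]
[-0.05 -0.07 -2.8 ] [ 0.013  0.076 -0.043] 10.0 0.0456 [0.5091 0.3753 0.0606] 5.6
```

servo_tool([
  {"tx": 0,"ty": 0,"tz": 0,"turn": 0,"grip": -1},
  {"tx": 0,"ty": 0,"tz": 0,"turn": 0,"grip": -1},
  {"tx": 0,"ty": 0,"tz": 0,"turn": 0,"grip": -1},
], newtons=7)

```text
time: 5.85
tcp_pos: [0.509, 0.3752, 0.0604]
ee_rot: [[-0.908, -0.418, -0.0], [-0.418, 0.908, -0.0], [0.0, -0.0, -1.0]]
wrist_force: [-0.0, 0.6, -3.1]
width: 0.0452
gripper_force: 7.0
```

```bash
python3 -c "
from h import *
look(0)"
```

```text
wrist blob [259. 216.] [115.  85.]
[-0.5   1.21 -3.65] [0.056 0.055 0.012] 7.0 0.0451 [0.5091 0.3752 0.0604] 5.9
```

servo_tool([
  {"tx": 0,"ty": 0,"tz": 0,"turn": 0,"grip": -1},
  {"tx": 0,"ty": 0,"tz": 0,"turn": 0,"grip": -1},
  {"tx": 0,"ty": 0,"tz": 0,"turn": 0,"grip": -1},
  {"tx": 0,"ty": 0,"tz": 0,"turn": 0,"grip": -1},
], newtons=5)

```text
time: 6.23
tcp_pos: [0.509, 0.3752, 0.0604]
ee_rot: [[-0.908, -0.418, 0.0], [-0.418, 0.908, -0.0], [0.0, -0.0, -1.0]]
wrist_force: [-0.2, 0.4, -3.5]
width: 0.0449
gripper_force: 5.0
```

```bash
python3 -c "
from h import *
w=look(0); cv2.imwrite('pics/w5.png',w[0][60:300,130:380])"
```

```text
wrist blob [255. 219.] [88. 87.]
[ 0.71  0.92 -3.88] [ 0.006 -0.022  0.018] 5.0 0.0453 [0.5091 0.3752 0.0605] 6.28
```

View pics/w5.png

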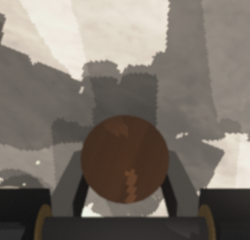

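The wrist crop shows a round dome at (125,158): the shaker swung to vertical, heavy end down. I'll grip firmly and lift.

servo_tool([
  {"tx": 0,"ty": 0,"tz": 0,"turn": 0,"grip": -1},
  {"tx": 0,"ty": 0,"tz": 0,"turn": 0,"grip": -1},
  {"tx": 0,"ty": 0,"tz": -15,"turn": 1,"grip": -1},
  {"tx": 0,"ty": 0,"tz": -30,"turn": 2,"grip": -1},
  {"tx": 0,"ty": 0,"tz": -45,"turn": 3,"grip": -1},
  {"tx": 0,"ty": 0,"tz": -60,"turn": 4,"grip": -1},
  {"tx": 0,"ty": 0,"tz": -70,"turn": 5,"grip": -1},
  {"tx": 0,"ty": 0,"tz": -75,"turn": 6,"grip": -1},
], newtons=20)

```text
time: 6.95
tcp_pos: [0.5095, 0.3756, 0.1371]
ee_rot: [[-0.98, 0.2, 0.001], [0.2, 0.98, 0.001], [-0.001, 0.002, -1.0]]
wrist_force: [-0.4, 0.4, -2.5]
width: 0.0454
gripper_force: 20.0
```

```bash
python3 -c "
from h import *
go([.532,.079,.135],7.5)
T=cam('top');S=cam('side');W=look(0)
# tray top corners by edge fit at wood hue, salt pot by side+top
print(proj(S,[.532,.079,.022]),proj(T,[.509,.375,.155]),proj(S,[.509,.375,.155]))"
```

```text
t 6.95 tcp [0.5095 0.3756 0.1371] yaw 78.4 q7 0.75 F [-0.38  0.4  -2.5 ] M [0.041 0.015 0.043] w 0.0454 gf 19.995086270500906
shift [ -81.4 -286.1    1.8] turn 11.82
wrist blob [254. 218.] [87. 88.]
[ 0.14  0.34 -3.49] [-0.002  0.034 -0.044] 20.0 0.0452 [0.509  0.3754 0.1356] 7.1
[238.37355279 204.95899326] [137.30035113 160.02599714] [307.71417504 250.7959995 ]
```

servo_tool([
  {"tx": -8,"ty": -28,"tz": 0,"turn": 1,"grip": -1},
  {"tx": -19,"ty": -66,"tz": 0,"turn": 2.1,"grip": -1},
  {"tx": -30,"ty": -105,"tz": 0,"turn": 3.2,"grip": -1},
  {"tx": -41,"ty": -144,"tz": 0,"turn": 4.3,"grip": -1},
  {"tx": -52,"ty": -183,"tz": 0,"turn": 5.4,"grip": -1},
  {"tx": -63,"ty": -222,"tz": 0,"turn": 6.5,"grip": -1},
  {"tx": -73,"ty": -258,"tz": 0,"turn": 7.6,"grip": -1},
  {"tx": -81,"ty": -286,"tz": 0,"turn": 8.6,"grip": -1},
])

```text
time: 7.77
tcp_pos: [0.5322, 0.0755, 0.1351]
ee_rot: [[-0.453, 0.891, -0.0], [0.891, 0.453, -0.001], [-0.001, -0.001, -1.0]]
wrist_force: [0.6, 0.1, -3.0]
width: 0.045
gripper_force: 20.0
```

```bash
python3 -c "
from h import *
go([.532,.079,.135],7.5)"
```

```text
t 7.77 tcp [0.5322 0.0755 0.1351] yaw 26.9 q7 0.44 F [ 0.55  0.11 -2.97] M [-0.038 -0.025  0.033] w 0.045 gf 19.996099663549103
shift [3.2 1.4 0.1] turn 3.24
```

servo_tool([
  {"tx": 1,"ty": 1,"tz": 10,"turn": 1,"grip": -1},
  {"tx": 3,"ty": 1,"tz": 22,"turn": 2,"grip": -1},
  {"tx": 3,"ty": 1,"tz": 34,"turn": 3,"grip": -1},
  {"tx": 3,"ty": 1,"tz": 44,"turn": 3.2,"grip": -1},
  {"tx": 3,"ty": 1,"tz": 52,"turn": 3.2,"grip": -1},
  {"tx": 3,"ty": 1,"tz": 58,"turn": 3.2,"grip": -1},
  {"tx": 3,"ty": 1,"tz": 62,"turn": 3.2,"grip": -1},
  {"tx": 3,"ty": 1,"tz": 64,"turn": 3.2,"grip": -1},
])

```text
time: 8.43
tcp_pos: [0.5321, 0.0819, 0.071]
ee_rot: [[-0.14, 0.99, -0.0], [0.99, 0.14, -0.0], [-0.0, -0.0, -1.0]]
wrist_force: [-0.4, 0.2, -2.8]
width: 0.0448
gripper_force: 20.0
```

```bash
python3 -c "
from h import *
S=cam('side');T=cam('top')
go([.532,.079,.055],7.5)
cv2.imwrite('pics/s6.png',np.hstack([cv2.resize(S[0][140:260,180:300],(480,480)),cv2.resize(T[0][140:220,230:290],(300,400))[:, :300] if 0 else cv2.resize(T[0][140:236,212:276],(320,480))]))"
```

```text
t 8.53 tcp [0.5322 0.0819 0.0714] yaw 8.0 q7 0.18 F [-0.66  0.44 -2.06] M [-0.043 -0.028  0.005] w 0.0454 gf 19.99948204611428
shift [-2.9 -0.6 16.4] turn 0.08
```

View pics/s6.png

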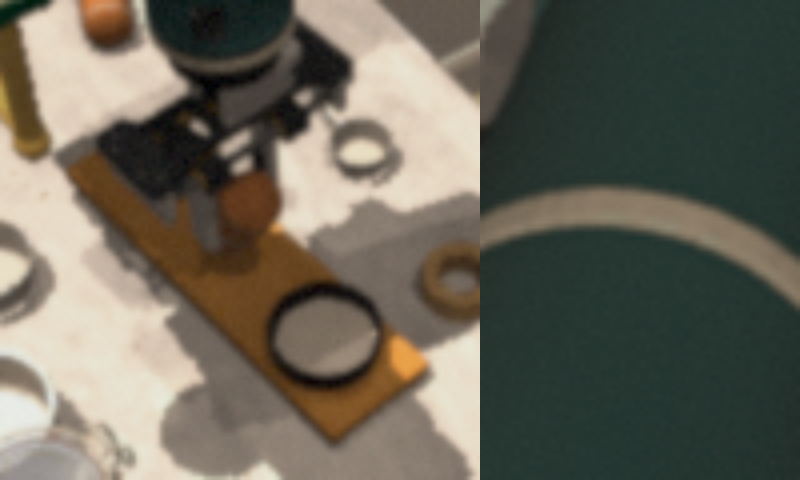

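The side crop shows the shaker's lower part at (248,205) between the fingers, over the clear part of the tray, with its shadow just below; the salt pot is at (325,335). Its upper part is hidden by the gripper. I'll lower it in small steps and watch the force.

servo_tool([
  {"tx": -3,"ty": 0,"tz": 3,"turn": 0,"grip": -1},
  {"tx": -3,"ty": 0,"tz": 6,"turn": 0,"grip": -1},
  {"tx": -3,"ty": 0,"tz": 8,"turn": 0,"grip": -1},
  {"tx": -3,"ty": 0,"tz": 10,"turn": 0,"grip": -1},
  {"tx": -3,"ty": 0,"tz": 10,"turn": 0,"grip": -1},
])

```text
time: 8.95
tcp_pos: [0.5324, 0.0791, 0.0611]
ee_rot: [[-0.138, 0.99, -0.0], [0.99, 0.138, -0.0], [-0.0, -0.0, -1.0]]
wrist_force: [-0.1, 0.6, -3.0]
width: 0.0454
gripper_force: 20.0
```

servo_tool([
  {"tx": 0,"ty": 0,"tz": 1,"turn": 0,"grip": -1},
  {"tx": 0,"ty": 0,"tz": 2,"turn": 0,"grip": -1},
  {"tx": 0,"ty": 0,"tz": 2,"turn": 0,"grip": -1},
])

```text
time: 9.2
tcp_pos: [0.5325, 0.0791, 0.0594]
ee_rot: [[-0.138, 0.99, -0.0], [0.99, 0.138, -0.0], [-0.0, -0.0, -1.0]]
wrist_force: [-0.1, -0.4, -2.7]
width: 0.0453
gripper_force: 20.0
```

```bash
python3 -c "
from h import *
S=cam('side');cv2.imwrite('pics/s7.png',S[0])
go([.532,.079,.055],7.5)
r=cv2.minAreaRect(blobs(S[0],(232,176,256,206),(0,110,30),(12,255,255))); print(r)
for z in (.022,.048,.074,.126): print(z,proj(S,[.532,.079,z]))"
```

```text
t 9.25 tcp [0.5326 0.0791 0.0594] yaw 7.9 q7 0.19 F [-0.34  0.31 -3.45] M [-0.019  0.071  0.056] w 0.0452 gf 19.999501475540455
shift [-0.  -0.6  4.4] turn 0.07
((240.0, 194.5), (21.0, 16.0), 90.0)
0.022 [238.37355279 204.95899326]
0.048 [237.9824682  199.97554392]
0.074 [237.57634182 194.80042239]
0.126 [236.71535361 183.82916121]
```

servo_tool([
  {"tx": 0,"ty": 0,"tz": 1,"turn": 0,"grip": -1},
  {"tx": 0,"ty": 0,"tz": 2,"turn": 0,"grip": -1},
  {"tx": 0,"ty": 0,"tz": 2,"turn": 0,"grip": -1},
])

```text
time: 9.5
tcp_pos: [0.5328, 0.0791, 0.0577]
ee_rot: [[-0.138, 0.99, 0.0], [0.99, 0.138, 0.0], [0.0, 0.0, -1.0]]
wrist_force: [-1.8, 0.6, 3.8]
width: 0.0454
gripper_force: 20.0
```

servo_tool([
  {"tx": 0,"ty": 0,"tz": 1,"turn": 0,"grip": -1},
  {"tx": 0,"ty": 0,"tz": 1.5,"turn": 0,"grip": -1},
  {"tx": 0,"ty": 0,"tz": 1.5,"turn": 0,"grip": -1},
])

```text
time: 9.75
tcp_pos: [0.533, 0.0795, 0.057]
ee_rot: [[-0.138, 0.99, 0.001], [0.99, 0.138, 0.001], [0.001, 0.001, -1.0]]
wrist_force: [-7.9, 0.6, 21.7]
width: 0.0454
gripper_force: 20.0
```

servo_tool([
  {"tx": 0,"ty": 0,"tz": 1,"turn": 0,"grip": -1},
  {"tx": 0,"ty": 0,"tz": 1.5,"turn": 0,"grip": -1},
  {"tx": 0,"ty": 0,"tz": 1.5,"turn": 0,"grip": -1},
])

```text
time: 10.0
tcp_pos: [0.5329, 0.0798, 0.0558]
ee_rot: [[-0.138, 0.99, 0.001], [0.99, 0.138, 0.002], [0.001, 0.001, -1.0]]
wrist_force: [-9.5, 2.8, 27.2]
width: 0.0451
gripper_force: 20.0
```

servo_tool([
  {"tx": 0,"ty": 0,"tz": -1.5,"turn": 0,"grip": -1},
  {"tx": 0,"ty": 0,"tz": -2.5,"turn": 0,"grip": -1},
  {"tx": 0,"ty": 0,"tz": -2.5,"turn": 0,"grip": -1},
], newtons=10)

```text
time: 10.25
tcp_pos: [0.5327, 0.079, 0.0571]
ee_rot: [[-0.138, 0.99, 0.0], [0.99, 0.138, -0.0], [-0.0, 0.0, -1.0]]
wrist_force: [0.0, -0.1, -3.1]
width: 0.0452
gripper_force: 10.0
```

```bash
python3 -c "
from h import *
W=look(0); go([.532,.079,.055],7.5)"
```

```text
wrist blob [252. 168.] [217. 126.]
[ 0.21  0.08 -2.74] [-0.04   0.032  0.019] 10.0 0.045 [0.5325 0.079  0.0569] 10.3
t 10.3 tcp [0.5325 0.079  0.0569] yaw 7.9 q7 0.19 F [ 0.21  0.08 -2.74] M [-0.04   0.032  0.019] w 0.045 gf 9.982502446509898
shift [ 0.1 -0.5  1.9] turn 0.07
```

servo_tool([
  {"tx": 0,"ty": 0,"tz": 0.5,"turn": 0,"grip": -0.02},
  {"tx": 0,"ty": 0,"tz": 0.5,"turn": 0,"grip": 0.02},
  {"tx": 0,"ty": 0,"tz": 0.5,"turn": 0,"grip": 0.1},
  {"tx": 0,"ty": 0,"tz": 0.5,"turn": 0,"grip": 0.2},
  {"tx": 0,"ty": 0,"tz": 0.5,"turn": 0,"grip": 0.5},
  {"tx": 0,"ty": 0,"tz": 0.5,"turn": 0,"grip": 0.5},
  {"tx": 0,"ty": 0,"tz": 0.5,"turn": 0,"grip": 0.5},
  {"tx": 0,"ty": 0,"tz": 0.5,"turn": 0,"grip": 0.5},
])

```text
time: 10.97
tcp_pos: [0.5326, 0.079, 0.0565]
ee_rot: [[-0.138, 0.99, 0.0], [0.99, 0.138, -0.0], [-0.0, 0.0, -1.0]]
wrist_force: [-0.0, 0.6, 0.6]
width: 0.0701
gripper_force: 0.0
```

```bash
python3 -c "
from h import *
W=cam('wrist'); go([.532,.079,.055],7.5); cv2.imwrite('pics/w8.png',W[0])
c=blobs(W[0],(200,130,310,290),(0,110,30),(12,255,255)); print(cv2.minAreaRect(c), proj(W,[.532,.079,.126]),proj(W,[.532,.079,.022]))
S=cam('side');cv2.imwrite('pics/s8.png',S[0])"
```

```text
t 11.02 tcp [0.5326 0.079  0.0565] yaw 7.9 q7 0.19 F [ 0.65 -0.76 -0.21] M [-0.034 -0.013 -0.006] w 0.0704 gf 0.0
shift [ 0.  -0.6  1.5] turn 0.07
((255.0, 242.0), (68.0, 86.0), 90.0) [252.84442458 278.40132762] [253.76407306 203.98011866]
```

servo_tool([
  {"tx": 0,"ty": 0,"tz": 0,"turn": 0,"grip": 1},
  {"tx": 0,"ty": 0,"tz": 0,"turn": 0,"grip": 1},
  {"tx": 0,"ty": 0,"tz": 0,"turn": 0,"grip": 1},
  {"tx": 0,"ty": 0,"tz": -15,"turn": 0,"grip": 1},
  {"tx": 0,"ty": 0,"tz": -40,"turn": 0,"grip": 1},
  {"tx": 0,"ty": 0,"tz": -70,"turn": 0,"grip": 1},
  {"tx": 0,"ty": 0,"tz": -100,"turn": 0,"grip": 1},
  {"tx": 0,"ty": 0,"tz": -120,"turn": 0,"grip": 1},
])

```text
time: 11.73
tcp_pos: [0.5331, 0.0789, 0.1791]
ee_rot: [[-0.138, 0.99, 0.002], [0.99, 0.138, 0.0], [0.0, 0.002, -1.0]]
wrist_force: [0.0, 0.6, -0.2]
width: 0.0939
gripper_force: 0.0
```

```bash
python3 - <<'E'
from h import *
go([.479,-.242,.15],161)
W=cam('wrist');S=cam('side'); cv2.imwrite('pics/v9.png',np.hstack([cv2.resize(W[0][100:384,:],(533,296)),cv2.resize(S[0][150:240,190:270],(263,296))]))
c=blobs(W[0],(190,60,320,384),(0,110,30),(12,255,255)); print(cv2.minAreaRect(c), proj(W,[.532,.079,.126]))
E
```

```text
t 11.73 tcp [0.5331 0.0789 0.1791] yaw 7.9 q7 0.1 F [ 0.02  0.57 -0.21] M [-0.1    0.078 -0.024] w 0.0939 gf 0.0
shift [-310.4  -97.8   28.8] turn 4.49
((256.84613037109375, 205.7307586669922), (46.04011917114258, 52.41917037963867), 33.6900634765625) [253.1841941  196.94999503]
```

View pics/v9.png

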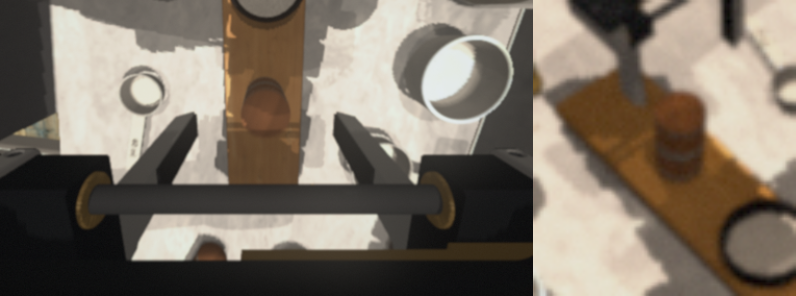

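The pictures show shaker 1 standing upright on the tray, with the wrist-view dome at (266,105) and the side view at (680,135), clear of the salt pot. That's ten pictures, so I'll use numbers only from here. Now shaker 2.

servo_tool([
  {"tx": -25,"ty": -8,"tz": -5,"turn": 0.3,"grip": 1},
  {"tx": -63,"ty": -20,"tz": -5,"turn": 0.9,"grip": 1},
  {"tx": -102,"ty": -32,"tz": -5,"turn": 1.6,"grip": 1},
  {"tx": -141,"ty": -44,"tz": -5,"turn": 2.3,"grip": 1},
  {"tx": -180,"ty": -57,"tz": 0,"turn": 3.0,"grip": 1},
  {"tx": -219,"ty": -69,"tz": 10,"turn": 3.6,"grip": 1},
  {"tx": -258,"ty": -81,"tz": 20,"turn": 4.2,"grip": 1},
  {"tx": -290,"ty": -92,"tz": 28,"turn": 4.5,"grip": 1},
])

```text
time: 12.5
tcp_pos: [0.4803, -0.2233, 0.1475]
ee_rot: [[0.331, 0.944, -0.0], [0.944, -0.331, -0.0], [-0.001, -0.0, -1.0]]
wrist_force: [1.2, 0.7, -0.5]
width: 0.0946
gripper_force: 0.0
```

servo_tool([
  {"tx": -18,"ty": -5,"tz": 20,"turn": 0,"grip": 1},
  {"tx": -18,"ty": -5,"tz": 35,"turn": 0,"grip": 1},
  {"tx": -18,"ty": -5,"tz": 35,"turn": 0,"grip": 1},
  {"tx": -18,"ty": -5,"tz": 35,"turn": 0,"grip": 1},
])

```text
time: 12.83
tcp_pos: [0.4704, -0.236, 0.1129]
ee_rot: [[0.327, 0.945, -0.002], [0.945, -0.327, 0.0], [-0.0, -0.002, -1.0]]
wrist_force: [0.8, 0.6, -0.2]
width: 0.0941
gripper_force: 0.0
```

```bash
python3 - <<'E'
from h import *
go([.479,-.242,.006],161)
W=cam('wrist'); pc=proj(W,[.479,-.242,.023]); print(pc)
x,y=int(pc[0]),int(pc[1]); c=blobs(W[0],(x-60,max(0,y-90),x+60,y+90),(0,90,30),(14,255,255)); r=cv2.minAreaRect(c); print(r)
P=np.array([plane(W,b,.023) for b in cv2.boxPoints(r)]); print(P.mean(0),np.linalg.norm(P-np.roll(P,1,0),axis=1).round(3))
e=max(P[0]-P[1],P[1]-P[2],key=np.linalg.norm); print(np.degrees(np.arctan2(e[1],e[0])))
E
```

```text
t 12.83 tcp [ 0.4704 -0.236   0.1129] yaw -19.1 q7 0.39 F [ 0.82  0.58 -0.22] M [-0.026  0.055 -0.018] w 0.0941 gf 0.0
shift [ -2.8  10.2 106.9] turn -0.01
[264.6314077  188.69315326]
((266.5, 164.0), (50.0, 43.0), 90.0)
[ 0.48893737 -0.21825071  0.023     ] [0.052 0.043 0.052 0.045]
72.84249719012757
```

The visible half of shaker 2, from its far tip, puts its middle at about (0.480, -0.243), which agrees with the first measurement. Going down.

servo_tool([
  {"tx": -3,"ty": 11,"tz": 20,"turn": 0,"grip": 1},
  {"tx": -3,"ty": 11,"tz": 50,"turn": 0,"grip": 1},
  {"tx": -3,"ty": 11,"tz": 78,"turn": 0,"grip": 1},
  {"tx": -3,"ty": 11,"tz": 98,"turn": 0,"grip": 1},
  {"tx": -3,"ty": 11,"tz": 107,"turn": 0,"grip": 1},
  {"tx": -3,"ty": 11,"tz": 107,"turn": 0,"grip": 1},
  {"tx": -3,"ty": 11,"tz": 107,"turn": 0,"grip": -1},
  {"tx": -3,"ty": 11,"tz": 107,"turn": 0,"grip": -1},
], newtons=30)

```text
time: 13.55
tcp_pos: [0.4814, -0.2429, 0.008]
ee_rot: [[0.326, 0.945, 0.002], [0.945, -0.326, -0.001], [0.0, 0.002, -1.0]]
wrist_force: [1.0, 0.2, 1.0]
width: 0.0839
gripper_force: 0.0
```

servo_tool([
  {"tx": 0,"ty": 0,"tz": 0,"turn": 0,"grip": -1},
  {"tx": 0,"ty": 0,"tz": 0,"turn": 0,"grip": -1},
  {"tx": 0,"ty": 0,"tz": 0,"turn": 0,"grip": -1},
  {"tx": 0,"ty": 0,"tz": 0,"turn": 0,"grip": -1},
  {"tx": 0,"ty": 0,"tz": 0,"turn": 0,"grip": -1},
  {"tx": 0,"ty": 0,"tz": 0,"turn": 0,"grip": -1},
  {"tx": 0,"ty": 0,"tz": 0,"turn": 0,"grip": -1},
  {"tx": 0,"ty": 0,"tz": 0,"turn": 0,"grip": -1},
])

```text
time: 14.22
tcp_pos: [0.4803, -0.2427, 0.0066]
ee_rot: [[0.327, 0.945, 0.0], [0.945, -0.327, -0.0], [-0.0, 0.0, -1.0]]
wrist_force: [0.3, 0.2, 3.8]
width: 0.0452
gripper_force: 30.0
```

Width is 45 mm and the grip force is 30 N, so the grasp is good. Lifting to feel the moment.

servo_tool([
  {"tx": 0,"ty": 0,"tz": -10,"turn": 0,"grip": -1},
  {"tx": 0,"ty": 0,"tz": -25,"turn": 0,"grip": -1},
  {"tx": 0,"ty": 0,"tz": -42,"turn": 0,"grip": -1},
  {"tx": 0,"ty": 0,"tz": -54,"turn": 0,"grip": -1},
  {"tx": 0,"ty": 0,"tz": -54,"turn": 0,"grip": -1},
  {"tx": 0,"ty": 0,"tz": -54,"turn": 0,"grip": -1},
  {"tx": 0,"ty": 0,"tz": -54,"turn": 0,"grip": -1},
  {"tx": 0,"ty": 0,"tz": -54,"turn": 0,"grip": -1},
])

```text
time: 14.88
tcp_pos: [0.4799, -0.2424, 0.0597]
ee_rot: [[0.327, 0.945, -0.001], [0.945, -0.327, 0.0], [-0.0, -0.001, -1.0]]
wrist_force: [-0.2, -0.2, -2.5]
width: 0.0452
gripper_force: 30.0
```

```bash
python3 - <<'E'
from h import *
M=[]
for i in range(8): look(0) if i==0 else cam('wrist'); o=manip.get_obs(); M.append(list(o['wrist_torque'])+list(o['wrist_force']))
print(np.mean(M,0).round(3),np.std(M,0).round(3)); print(np.array(o['ee_rot'])[:,1]@np.mean(M,0)[:3])
E
```

```text
wrist blob [255. 194.] [88. 72.]
[ 0.59 -1.26 -4.01] [-0.201  0.089  0.035] 30.0 0.0451 [ 0.4799 -0.2425  0.0598] 14.93
[-0.158  0.134  0.012  0.172 -0.256 -2.939] [0.024 0.026 0.014 0.514 0.631 0.528]
-0.1930517868006711
```

servo_tool([
  {"tx": 0,"ty": 0,"tz": 0,"turn": 0,"grip": -1},
  {"tx": 0,"ty": 0,"tz": 0,"turn": 0,"grip": -1},
  {"tx": 0,"ty": 0,"tz": 0,"turn": 0,"grip": -1},
  {"tx": 0,"ty": 0,"tz": 0,"turn": 0,"grip": -1},
], newtons=30)

```text
time: 15.62
tcp_pos: [0.4803, -0.2427, 0.0605]
ee_rot: [[0.327, 0.945, 0.0], [0.945, -0.327, -0.0], [-0.0, 0.0, -1.0]]
wrist_force: [0.8, 0.3, -2.3]
width: 0.0454
gripper_force: 30.0
```

```bash
python3 - <<'E'
from h import *
M=[]
for i in range(10): W=cam('wrist'); o=manip.get_obs(); M.append(list(o['wrist_torque'])+list(o['wrist_force']))
print(np.mean(M,0).round(3),np.std(M,0).round(3)); print(np.array(o['ee_rot'])[:,1]@np.mean(M,0)[:3],o['q'])
m=cv2.inRange(cv2.cvtColor(W[0],cv2.COLOR_BGR2HSV),(0,90,30),(14,255,255))
print([(y,int((m[y,190:320]>0).sum())) for y in range(110,300,8)])
W1=cv2.imread('pics/w4.png'); m=cv2.inRange(cv2.cvtColor(W1[:,:200],cv2.COLOR_BGR2HSV),(0,90,30),(14,255,255)); print([(y+90,int((m[y]>0).sum())) for y in range(20,200,8)])
S=cam('side'); x,y=proj(S,[.48,-.2425,.078]).astype(int); print(x,y); mm=cv2.inRange(cv2.cvtColor(S[0],cv2.COLOR_BGR2HSV),(0,90,30),(18,255,255)); ys,xs=np.nonzero(mm[y-25:y+25,x-25:x+25]); print(len(ys),xs.min()+x-25,xs.max()+x-25,ys.min()+y-25,ys.max()+y-25)
for s in (-52,0,52): print(s,proj(S,np.array([.48,-.2425,.078])+s/1000*np.array([.327,.945,0])))
E
```

```text
[-0.161  0.12  -0.006 -0.083 -0.231 -3.175] [0.033 0.043 0.026 0.56  0.394 0.455]
-0.1918125947347876 [-0.07798331  0.52772755  0.61809827  1.96228193 -0.42654797  0.78264935
  0.45200017]
[(110, 0), (118, 0), (126, 0), (134, 0), (142, 0), (150, 5), (158, 54), (166, 72), (174, 72), (182, 2), (190, 70), (198, 70), (206, 69), (214, 70), (222, 70), (230, 62), (238, 0), (246, 14), (254, 65), (262, 65), (270, 65), (278, 0), (286, 0), (294, 0)]
[(110, 0), (118, 0), (126, 0), (134, 0), (142, 0), (150, 23), (158, 59), (166, 73), (174, 71), (182, 5), (190, 71), (198, 71), (206, 70), (214, 70), (222, 71), (230, 59), (238, 0), (246, 20), (254, 66), (262, 65), (270, 64), (278, 0), (286, 0)]
202 127
386 177 211 102 151
-52 [200.43113254 118.15573857]
0 [202.64282827 127.53970395]
52 [204.96771044 137.4039061 ]
```

The grasp is at the middle, with the same picture rows as shaker 1. The moment (-0.16, 0.12) means the +y end is heavy; it reads larger than expected, but the sign is clear. Letting it swing as before.

servo_tool([
  {"tx": 0,"ty": 0,"tz": 0,"turn": 0,"grip": -1},
  {"tx": 0,"ty": 0,"tz": 0,"turn": 0,"grip": -1},
  {"tx": 0,"ty": 0,"tz": 0,"turn": 0,"grip": -1},
], newtons=7)

```text
time: 16.42
tcp_pos: [0.4802, -0.2427, 0.0605]
ee_rot: [[0.327, 0.945, -0.0], [0.945, -0.327, -0.0], [-0.0, -0.0, -1.0]]
wrist_force: [-0.0, 0.1, -3.3]
width: 0.0457
gripper_force: 7.0
```

servo_tool([
  {"tx": 0,"ty": 0,"tz": 0,"turn": 0,"grip": -1},
  {"tx": 0,"ty": 0,"tz": 0,"turn": 0,"grip": -1},
  {"tx": 0,"ty": 0,"tz": 0,"turn": 0,"grip": -1},
  {"tx": 0,"ty": 0,"tz": 0,"turn": 0,"grip": -1},
  {"tx": 0,"ty": 0,"tz": 0,"turn": 0,"grip": -1},
], newtons=5)

```text
time: 16.83
tcp_pos: [0.4803, -0.2427, 0.0605]
ee_rot: [[0.327, 0.945, 0.0], [0.945, -0.327, -0.0], [-0.0, 0.0, -1.0]]
wrist_force: [0.2, 0.1, -3.0]
width: 0.0451
gripper_force: 5.0
```

```bash
cat > c.py <<'E'
from h import *
W=look(0)
m=cv2.inRange(cv2.cvtColor(W[0],cv2.COLOR_BGR2HSV),(0,90,30),(14,255,255))
print([(y,int((m[y,190:320]>0).sum())) for y in range(126,300,8)])
E
python3 c.py; python3 - <<'E'
import cv2
W=cv2.imread('pics/w5.png'); m=cv2.inRange(cv2.cvtColor(W,cv2.COLOR_BGR2HSV),(0,90,30),(14,255,255)); print([(y,int((m[y-60,60:190]>0).sum())) for y in range(126,300,8)])
E
```

```text
wrist blob [254. 224.] [106.  80.]
[-0.37  1.45 -3.19] [-0.101  0.134 -0.014] 5.0 0.0456 [ 0.4803 -0.2427  0.0605] 16.88
[(126, 0), (134, 0), (142, 0), (150, 0), (158, 0), (166, 0), (174, 2), (182, 40), (190, 52), (198, 33), (206, 27), (214, 52), (222, 63), (230, 69), (238, 47), (246, 59), (254, 66), (262, 78), (270, 80), (278, 0), (286, 0), (294, 0)]
[(126, 0), (134, 0), (142, 0), (150, 0), (158, 0), (166, 0), (174, 0), (182, 47), (190, 65), (198, 77), (206, 82), (214, 87), (222, 88), (230, 84), (238, 82), (246, 68), (254, 52), (262, 14), (270, 0), (278, 0), (286, 0), (294, 0)]
```

It is part way down, with the heavy end dropping at the top of the image. Easing the grip a little more.

servo_tool([
  {"tx": 0,"ty": 0,"tz": 0,"turn": 0,"grip": -1},
  {"tx": 0,"ty": 0,"tz": 0,"turn": 0,"grip": -1},
  {"tx": 0,"ty": 0,"tz": 0,"turn": 0,"grip": -1},
  {"tx": 0,"ty": 0,"tz": 0,"turn": 0,"grip": -1},
], newtons=5)

```text
time: 17.22
tcp_pos: [0.4803, -0.2427, 0.0605]
ee_rot: [[0.327, 0.945, 0.0], [0.945, -0.327, -0.0], [-0.0, 0.0, -1.0]]
wrist_force: [-0.8, 0.7, -2.7]
width: 0.0452
gripper_force: 5.0
```

```bash
python3 c.py
```

```text
wrist blob [254. 224.] [106.  80.]
[-0.55  1.16 -2.72] [-0.087  0.088 -0.001] 5.0 0.0453 [ 0.4803 -0.2427  0.0605] 17.27
[(126, 0), (134, 0), (142, 0), (150, 0), (158, 0), (166, 0), (174, 2), (182, 40), (190, 52), (198, 33), (206, 28), (214, 52), (222, 63), (230, 68), (238, 48), (246, 58), (254, 66), (262, 78), (270, 80), (278, 0), (286, 0), (294, 0)]
```

servo_tool([
  {"tx": 0,"ty": 0,"tz": 0,"turn": 0,"grip": -1},
  {"tx": 0,"ty": 0,"tz": 0,"turn": 0,"grip": -1},
  {"tx": 0,"ty": 0,"tz": 0,"turn": 0,"grip": -1},
  {"tx": 0,"ty": 0,"tz": 0,"turn": 0,"grip": -1},
], newtons=4.2)

```text
time: 17.6
tcp_pos: [0.4803, -0.2427, 0.0605]
ee_rot: [[0.327, 0.945, 0.0], [0.945, -0.327, -0.0], [-0.0, 0.0, -1.0]]
wrist_force: [-0.5, 1.1, -2.9]
width: 0.0457
gripper_force: 4.2
```

```bash
python3 c.py
```

```text
wrist blob [254. 224.] [106.  80.]
[-0.49  0.09 -2.93] [-0.079  0.107 -0.02 ] 4.2 0.0455 [ 0.4803 -0.2427  0.0605] 17.65
[(126, 0), (134, 0), (142, 0), (150, 0), (158, 0), (166, 0), (174, 2), (182, 40), (190, 52), (198, 33), (206, 28), (214, 52), (222, 63), (230, 69), (238, 47), (246, 59), (254, 66), (262, 78), (270, 79), (278, 0), (286, 0), (294, 0)]
```

It has stopped about 37° short of vertical. A gentle side-to-side shake along the shaker's plane should bring it down.

servo_tool([
  {"tx": 14,"ty": 0,"tz": -2,"turn": 0,"grip": -1},
  {"tx": 28,"ty": 0,"tz": -4,"turn": 0,"grip": -1},
  {"tx": 14,"ty": 0,"tz": -4,"turn": 0,"grip": -1},
  {"tx": 0,"ty": 0,"tz": -4,"turn": 0,"grip": -1},
  {"tx": 14,"ty": 0,"tz": -4,"turn": 0,"grip": -1},
  {"tx": 28,"ty": 0,"tz": -4,"turn": 0,"grip": -1},
  {"tx": 14,"ty": 0,"tz": -4,"turn": 0,"grip": -1},
  {"tx": 0,"ty": 0,"tz": -4,"turn": 0,"grip": -1},
], newtons=4.5)

```text
time: 18.32
tcp_pos: [0.4809, -0.2416, 0.0644]
ee_rot: [[0.324, 0.946, 0.0], [0.946, -0.324, 0.0], [0.001, -0.0, -1.0]]
wrist_force: [0.4, -1.2, -3.5]
width: 0.0453
gripper_force: 4.5
```

```bash
python3 c.py
```

```text
wrist blob [254. 224.] [104.  81.]
[-3.57 -3.78 -3.03] [-0.427  0.371  0.029] 4.5 0.0457 [ 0.4793 -0.2453  0.0647] 18.37
[(126, 0), (134, 0), (142, 0), (150, 0), (158, 0), (166, 0), (174, 0), (182, 38), (190, 50), (198, 13), (206, 43), (214, 57), (222, 65), (230, 44), (238, 61), (246, 70), (254, 78), (262, 81), (270, 76), (278, 0), (286, 0), (294, 0)]
```

servo_tool([
  {"tx": 14,"ty": 0,"tz": 0,"turn": 0,"grip": -1},
  {"tx": 28,"ty": 0,"tz": 0,"turn": 0,"grip": -1},
  {"tx": 14,"ty": 0,"tz": 0,"turn": 0,"grip": -1},
  {"tx": 0,"ty": 0,"tz": 0,"turn": 0,"grip": -1},
  {"tx": 0,"ty": 0,"tz": 0,"turn": 0,"grip": -1},
  {"tx": 0,"ty": 0,"tz": 0,"turn": 0,"grip": -1},
], newtons=3.8)

```text
time: 18.87
tcp_pos: [0.4801, -0.2432, 0.0645]
ee_rot: [[0.328, 0.945, -0.0], [0.945, -0.328, -0.0], [-0.0, 0.0, -1.0]]
wrist_force: [0.5, 1.1, -3.2]
width: 0.0458
gripper_force: 3.8
```

```bash
python3 c.py
```

```text
wrist blob [254. 226.] [79. 99.]
[ 0.31 -0.09 -3.27] [-0.054  0.098  0.007] 3.8 0.0455 [ 0.4804 -0.2425  0.0645] 18.92
[(126, 0), (134, 0), (142, 0), (150, 0), (158, 0), (166, 0), (174, 0), (182, 25), (190, 43), (198, 30), (206, 47), (214, 54), (222, 51), (230, 59), (238, 70), (246, 76), (254, 78), (262, 72), (270, 65), (278, 0), (286, 0), (294, 0)]
```

servo_tool([
  {"tx": 14,"ty": 0,"tz": 0,"turn": 0,"grip": -1},
  {"tx": 28,"ty": 0,"tz": 0,"turn": 0,"grip": -1},
  {"tx": 14,"ty": 0,"tz": 0,"turn": 0,"grip": -1},
  {"tx": 0,"ty": 0,"tz": 0,"turn": 0,"grip": -1},
  {"tx": 14,"ty": 0,"tz": 0,"turn": 0,"grip": -1},
  {"tx": 28,"ty": 0,"tz": 0,"turn": 0,"grip": -1},
  {"tx": 14,"ty": 0,"tz": 0,"turn": 0,"grip": -1},
  {"tx": 0,"ty": 0,"tz": 0,"turn": 0,"grip": -1},
], newtons=3.8)

```text
time: 19.58
tcp_pos: [0.4813, -0.2408, 0.0645]
ee_rot: [[0.323, 0.946, 0.0], [0.946, -0.323, 0.001], [0.001, 0.0, -1.0]]
wrist_force: [0.0, 0.9, -2.3]
width: 0.0454
gripper_force: 3.8
```

```bash
python3 c.py
```

```text
wrist blob [250. 226.] [104.  74.]
[-2.7  -3.49 -2.31] [-0.37   0.277  0.012] 3.8 0.0453 [ 0.4797 -0.2444  0.0647] 19.63
[(126, 0), (134, 0), (142, 0), (150, 0), (158, 0), (166, 0), (174, 0), (182, 37), (190, 11), (198, 41), (206, 53), (214, 43), (222, 57), (230, 66), (238, 72), (246, 74), (254, 68), (262, 60), (270, 43), (278, 0), (286, 0), (294, 0)]
```

It is now close to upright but may have slid down in the grip. A safer way is to lower it onto the worktop, release it there so it rights itself, and regrip at a known height.

servo_tool([
  {"tx": 0,"ty": 0,"tz": 0,"turn": 0,"grip": -1},
  {"tx": 0,"ty": 0,"tz": 0,"turn": 0,"grip": -1},
  {"tx": 0,"ty": 0,"tz": 3,"turn": 0,"grip": -1},
  {"tx": 0,"ty": 0,"tz": 6,"turn": 0,"grip": -1},
  {"tx": 0,"ty": 0,"tz": 9,"turn": 0,"grip": -1},
  {"tx": 0,"ty": 0,"tz": 9,"turn": 0,"grip": -1},
  {"tx": 0,"ty": 0,"tz": 9,"turn": 0,"grip": -1},
], newtons=6)

```text
time: 20.22
tcp_pos: [0.4807, -0.2418, 0.0554]
ee_rot: [[0.326, 0.945, 0.0], [0.945, -0.326, 0.0], [0.0, -0.0, -1.0]]
wrist_force: [-0.6, 0.4, -0.1]
width: 0.0454
gripper_force: 6.0
```

```bash
python3 c.py
```

```text
wrist blob [254. 224.] [103.  79.]
[ 0.26  0.12 -0.7 ] [ 0.061  0.049 -0.017] 6.0 0.0453 [ 0.4807 -0.2418  0.0554] 20.27
[(126, 0), (134, 0), (142, 0), (150, 0), (158, 0), (166, 0), (174, 0), (182, 35), (190, 35), (198, 32), (206, 49), (214, 58), (222, 47), (230, 61), (238, 68), (246, 75), (254, 78), (262, 74), (270, 66), (278, 0), (286, 0), (294, 0)]
```

servo_tool([
  {"tx": 0,"ty": 0,"tz": 1,"turn": 0,"grip": -1},
  {"tx": 0,"ty": 0,"tz": 1,"turn": 0,"grip": -1},
  {"tx": 4,"ty": 0,"tz": 1,"turn": 0,"grip": -1},
  {"tx": 8,"ty": 0,"tz": 1,"turn": 0,"grip": -1},
  {"tx": 12,"ty": 0,"tz": 1,"turn": 0,"grip": -1},
  {"tx": 12,"ty": 0,"tz": 1,"turn": 0,"grip": -1},
], newtons=3)

```text
time: 20.77
tcp_pos: [0.4847, -0.2302, 0.0544]
ee_rot: [[0.325, 0.946, -0.0], [0.946, -0.325, 0.0], [0.0, -0.0, -1.0]]
wrist_force: [0.3, 1.0, 0.1]
width: 0.0453
gripper_force: 3.0
```

```bash
python3 c.py
```

```text
wrist blob [254. 231.] [90. 79.]
[0.62 1.21 0.16] [ 0.062 -0.012  0.024] 3.0 0.0454 [ 0.4846 -0.2306  0.0544] 20.82
[(126, 0), (134, 0), (142, 0), (150, 0), (158, 0), (166, 0), (174, 0), (182, 0), (190, 28), (198, 15), (206, 39), (214, 33), (222, 51), (230, 62), (238, 72), (246, 78), (254, 80), (262, 74), (270, 67), (278, 0), (286, 0), (294, 0)]
```

servo_tool([
  {"tx": 4,"ty": 0,"tz": 0,"turn": 0,"grip": -1},
  {"tx": 8,"ty": 0,"tz": 0,"turn": 0,"grip": -1},
  {"tx": 12,"ty": 0,"tz": 0,"turn": 0,"grip": -1},
  {"tx": 12,"ty": 0,"tz": 0,"turn": 0,"grip": -1},
], newtons=3)

```text
time: 21.15
tcp_pos: [0.4885, -0.219, 0.0544]
ee_rot: [[0.326, 0.945, -0.0], [0.945, -0.326, 0.0], [0.0, -0.0, -1.0]]
wrist_force: [-0.1, 0.7, -0.8]
width: 0.0454
gripper_force: 3.0
```

```bash
python3 c.py
```

```text
wrist blob [254. 236.] [81. 79.]
[-0.19 -0.78  0.26] [ 0.022  0.141 -0.04 ] 3.0 0.0454 [ 0.4883 -0.2194  0.0544] 21.2
[(126, 0), (134, 0), (142, 0), (150, 0), (158, 0), (166, 0), (174, 0), (182, 0), (190, 0), (198, 23), (206, 31), (214, 32), (222, 52), (230, 64), (238, 73), (246, 78), (254, 78), (262, 72), (270, 66), (278, 0), (286, 0), (294, 0)]
```

servo_tool([
  {"tx": 4,"ty": 0,"tz": 0,"turn": 0,"grip": -1},
  {"tx": 8,"ty": 0,"tz": 0,"turn": 0,"grip": -1},
  {"tx": 8,"ty": 0,"tz": 0,"turn": 0,"grip": 0.0},
  {"tx": 8,"ty": 0,"tz": 0,"turn": 0,"grip": 0.05},
  {"tx": 8,"ty": 0,"tz": 0,"turn": 0,"grip": 0.15},
  {"tx": 8,"ty": 0,"tz": 0,"turn": 0,"grip": 0.3},
  {"tx": 8,"ty": 0,"tz": 0,"turn": 0,"grip": 0.4},
  {"tx": 8,"ty": 0,"tz": 0,"turn": 0,"grip": 0.4},
], newtons=3)

```text
time: 21.87
tcp_pos: [0.4908, -0.2126, 0.0545]
ee_rot: [[0.327, 0.945, 0.0], [0.945, -0.327, -0.0], [-0.0, 0.0, -1.0]]
wrist_force: [0.3, 0.1, 0.3]
width: 0.0655
gripper_force: 0.0
```

```bash
python3 c.py; python3 c.py|tail -1; python3 c.py|tail -1
```

```text
wrist blob [254. 238.] [77. 66.]
[-0.25  0.11  0.2 ] [-0.041  0.087 -0.041] 0.0 0.0662 [ 0.4908 -0.2125  0.0545] 21.92
[(126, 0), (134, 0), (142, 0), (150, 0), (158, 0), (166, 0), (174, 0), (182, 0), (190, 0), (198, 0), (206, 27), (214, 45), (222, 25), (230, 33), (238, 50), (246, 57), (254, 37), (262, 50), (270, 60), (278, 0), (286, 0), (294, 0)]
[(126, 0), (134, 0), (142, 0), (150, 0), (158, 0), (166, 0), (174, 0), (182, 0), (190, 0), (198, 0), (206, 27), (214, 45), (222, 27), (230, 30), (238, 49), (246, 57), (254, 49), (262, 44), (270, 58), (278, 0), (286, 0), (294, 0)]
[(126, 0), (134, 0), (142, 0), (150, 0), (158, 0), (166, 0), (174, 0), (182, 0), (190, 0), (198, 0), (206, 30), (214, 45), (222, 18), (230, 35), (238, 53), (246, 58), (254, 21), (262, 50), (270, 64), (278, 0), (286, 0), (294, 0)]
```

The picture widths (57–60 px) suggest the shaker is lying down again rather than standing. I'll lift clear and measure it.

servo_tool([
  {"tx": 0,"ty": 0,"tz": 0,"turn": 0,"grip": 1},
  {"tx": 0,"ty": 0,"tz": 0,"turn": 0,"grip": 1},
  {"tx": 0,"ty": 0,"tz": -15,"turn": 0,"grip": 1},
  {"tx": 0,"ty": 0,"tz": -45,"turn": 0,"grip": 1},
  {"tx": -10,"ty": 0,"tz": -75,"turn": 0,"grip": 1},
  {"tx": -30,"ty": 0,"tz": -95,"turn": 0,"grip": 1},
  {"tx": -40,"ty": 0,"tz": -95,"turn": 0,"grip": 1},
  {"tx": -40,"ty": 0,"tz": -95,"turn": 0,"grip": 1},
])

```text
time: 22.68
tcp_pos: [0.4773, -0.2524, 0.1505]
ee_rot: [[0.329, 0.944, 0.002], [0.944, -0.329, -0.001], [-0.0, 0.002, -1.0]]
wrist_force: [-0.8, 0.2, -0.7]
width: 0.094
gripper_force: 0.0
```

```bash
cat > d.py <<'E'
from h import *
go([.479,-.242,.006],161)
W=cam('wrist');S=cam('side'); G=np.array([.49,-.215,.023])
res=[]
for n,c,k in(('wrist',W,75),('side',S,28)):
    x,y=proj(c,G).astype(int); x0,y0=max(0,x-k),max(0,y-k); im=c[0][y0:y+k,x0:x+k]
    m=cv2.inRange(cv2.cvtColor(im,cv2.COLOR_BGR2HSV),(0,90,30),(16,255,255)); m=cv2.morphologyEx(m,cv2.MORPH_CLOSE,np.ones((13,13) if n=='wrist' else (5,5)))
    cc=max(cv2.findContours(m,cv2.RETR_EXTERNAL,cv2.CHAIN_APPROX_NONE)[0],key=cv2.contourArea)+np.array([x0,y0]); r=cv2.minAreaRect(cc); print(n,(x,y),np.round(r[0],1),np.round(r[1],1),round(r[2])); res.append(r)
    if n=='wrist':
        P=np.array([plane(c,b,.023) for b in cv2.boxPoints(r)]); print(P.mean(0).round(4),np.linalg.norm(P-np.roll(P,1,0),axis=1).round(3)); e=max(P[0]-P[1],P[1]-P[2],key=np.linalg.norm); print('axis',np.degrees(np.arctan2(e[1],e[0])))
print('tri',tri(W,res[0][0],S,res[1][0]))
E
python3 d.py
```

```text
t 22.68 tcp [ 0.4773 -0.2524  0.1505] yaw -19.2 q7 0.38 F [-0.76  0.17 -0.74] M [-0.045  0.105 -0.043] w 0.094 gf 0.0
shift [ 10.4  -2.2 144.5] turn -0.03
wrist (np.int64(254), np.int64(143)) [250.8 168.3] [48.1 48.8] 45
[ 0.4763 -0.2412  0.023 ] [0.058 0.057 0.056 0.059]
axis -154.62147961919152
side (np.int64(205), np.int64(144)) [205.  135.1] [26.1 11.4] 86
tri (array([ 0.47853167, -0.23587018,  0.04669707]), np.float64(2.609057318088642e-06))
```

```bash
python3 - <<'E'
from h import *
W=cam('wrist');T=cam('top');S=cam('side')
m=cv2.inRange(cv2.cvtColor(W[0],cv2.COLOR_BGR2HSV),(0,90,30),(16,255,255))
print([(y,int((m[y,190:320]>0).sum())) for y in range(100,284,6)])
for z in (.0,.052,.104): print('stand',z,proj(W,[.4785,-.236,z]),proj(S,[.4785,-.236,z]),proj(T,[.4785,-.236,z]))
for s in (-.052,0,.052): print('lie',s,proj(W,[.4785+.327*s,-.236+.945*s,.023]),proj(S,[.4785+.327*s,-.236+.945*s,.023]),proj(T,[.4785+.327*s,-.236+.945*s,.023]))
for n,c,(a,b,k) in(('side',S,(205,135,22)),('top',T,(376,215,25))):
    mm=cv2.inRange(cv2.cvtColor(c[0],cv2.COLOR_BGR2HSV),(0,90,30),(16,255,255))[b-k:b+k,a-k:a+k]; print(n); print('\n'.join(''.join('#' if v else '.' for v in r) for r in mm[::2]))
E
```

```text
[(100, 0), (106, 0), (112, 0), (118, 0), (124, 0), (130, 0), (136, 0), (142, 10), (148, 32), (154, 41), (160, 46), (166, 48), (172, 48), (178, 44), (184, 36), (190, 17), (196, 0), (202, 0), (208, 0), (214, 0), (220, 0), (226, 0), (232, 0), (238, 0), (244, 0), (250, 0), (256, 0), (262, 0), (268, 0), (274, 0), (280, 0)]
stand 0.0 [252.16247448 162.75173117] [206.48932608 144.46619058] [368.92121731 218.28791635]
stand 0.052 [251.61529254 171.99264914] [204.78328077 133.93987047] [375.4213829  215.87863392]
stand 0.104 [250.83196768 185.22159592] [202.96288288 122.70799357] [382.6730366  213.19081287]
lie -0.052 [252.01560844 208.51490281] [203.53109839 130.50580087] [389.39440845 226.18444453]
lie 0 [251.94224979 166.47092973] [205.74813313 139.89302117] [371.71126143 217.25378819]
lie 0.052 [251.86222879 120.60856445] [208.07497016 149.74515898] [354.1947783  208.40730339]
side
............................................
............................................
............................................
............................................
..............................
[... 1358 characters left out ...]
######################...............
..........#########################...............
..........########################................
..........#######################.................
...........##################.....................
..............###..#####..........................
..................................................
..................................................
.......................................#..........
..................................................
..................................................
..................................................
..................................................
..................................................
```

The wrist blob is a clean 48 px disc and the side and top masks match the standing projections: shaker 2 is standing upright on the worktop, heavy end down. Now its exact place.

```bash
cat > e.py <<'E'
from h import *
for i in range(3):
    W=cam('wrist'); m=cv2.inRange(cv2.cvtColor(W[0],cv2.COLOR_BGR2HSV),(0,90,30),(16,255,255)); m[:100]=0; m[275:]=0; m[:,:180]=0; m[:,330:]=0
    c=max(cv2.findContours(m,cv2.RETR_EXTERNAL,cv2.CHAIN_APPROX_NONE)[0],key=cv2.contourArea); (p,r)=cv2.minEnclosingCircle(c); print(np.round(p,1),round(r,1),plane(W,p,.09).round(4))
S=cam('side'); q=cv2.minAreaRect(blobs(S[0],(186,112,226,156),(0,90,30),(16,255,255)))[0]; print('side',q,plane(S,q,.052).round(4))
P=plane(W,p,.09); go([P[0],P[1],.06],161)
E
python3 e.py
```

```text
[253.9 169.1] 25.1 [ 0.4848 -0.2255  0.09  ]
[255.  170.2] 25.5 [ 0.4855 -0.2269  0.09  ]
[256.8 172.5] 24.7 [ 0.4863 -0.2297  0.09  ]
side (204.11538696289062, 135.07693481445312) [ 0.4833 -0.2321  0.052 ]
t 23.13 tcp [ 0.4777 -0.2499  0.1492] yaw -19.0 q7 0.38 F [-0.76  0.54  1.43] M [-0.019  0.092  0.026] w 0.0938 gf 0.0
shift [21.9  1.6 89.1] turn -0.01
```

servo_tool([
  {"tx": 7,"ty": 0,"tz": 0,"turn": 0,"grip": 1},
  {"tx": 15,"ty": 0,"tz": 0,"turn": 0,"grip": 1},
  {"tx": 18,"ty": 0,"tz": 0,"turn": 0,"grip": 1},
  {"tx": 18,"ty": 0,"tz": 0,"turn": 0,"grip": 1},
  {"tx": 18,"ty": 0,"tz": 0,"turn": 0,"grip": 1},
  {"tx": 18,"ty": 0,"tz": 0,"turn": 0,"grip": 1},
  {"tx": 18,"ty": 0,"tz": 0,"turn": 0,"grip": 1},
  {"tx": 18,"ty": 0,"tz": 0,"turn": 0,"grip": 1},
])

```text
time: 23.8
tcp_pos: [0.4835, -0.2335, 0.1495]
ee_rot: [[0.327, 0.945, 0.0], [0.945, -0.327, -0.0], [-0.0, 0.0, -1.0]]
wrist_force: [0.3, 0.1, 0.7]
width: 0.0939
gripper_force: 0.0
```

servo_tool([
  {"tx": 0,"ty": 0,"tz": 0,"turn": 0,"grip": 1},
  {"tx": 0,"ty": 0,"tz": 0,"turn": 0,"grip": 1},
  {"tx": 0,"ty": 0,"tz": 0,"turn": 0,"grip": 1},
  {"tx": 0,"ty": 0,"tz": 0,"turn": 0,"grip": 1},
  {"tx": 0,"ty": 0,"tz": 0,"turn": 0,"grip": 1},
  {"tx": 0,"ty": 0,"tz": 0,"turn": 0,"grip": 1},
  {"tx": 0,"ty": 0,"tz": 0,"turn": 0,"grip": 1},
  {"tx": 0,"ty": 0,"tz": 0,"turn": 0,"grip": 1},
])

```text
time: 24.47
tcp_pos: [0.4836, -0.2332, 0.1495]
ee_rot: [[0.327, 0.945, 0.0], [0.945, -0.327, -0.0], [-0.0, 0.0, -1.0]]
wrist_force: [-0.7, 0.8, -1.0]
width: 0.094
gripper_force: 0.0
```

```bash
python3 e.py
```

```text
[255.2 189.2] 26.7 [ 0.4856 -0.2281  0.09  ]
[254.  189.1] 26.6 [ 0.4846 -0.2276  0.09  ]
[253.9 189.2] 26.7 [ 0.4846 -0.2277  0.09  ]
side (204.56155395507812, 134.99232482910156) [ 0.4818 -0.2316  0.052 ]
t 24.67 tcp [ 0.4836 -0.2332  0.1495] yaw -19.1 q7 0.34 F [ 0.02  0.69 -0.56] M [-0.083  0.129  0.011] w 0.0941 gf 0.0
shift [ 5.6 -0.9 89.5] turn -0.01
```

servo_tool([
  {"tx": 4,"ty": 0,"tz": 20,"turn": 0,"grip": 1},
  {"tx": 4,"ty": 0,"tz": 45,"turn": 0,"grip": 1},
  {"tx": 4,"ty": 0,"tz": 70,"turn": 0,"grip": 1},
  {"tx": 4,"ty": 0,"tz": 95,"turn": 0,"grip": 1},
  {"tx": 4,"ty": 0,"tz": 108,"turn": 0,"grip": 1},
  {"tx": 4,"ty": 0,"tz": 108,"turn": 0,"grip": 0.1},
  {"tx": 4,"ty": 0,"tz": 108,"turn": 0,"grip": 0.1},
  {"tx": 4,"ty": 0,"tz": 108,"turn": 0,"grip": 0.1},
], newtons=15)

```text
time: 25.33
tcp_pos: [0.4855, -0.2299, 0.0427]
ee_rot: [[0.327, 0.945, 0.001], [0.945, -0.327, -0.001], [-0.0, 0.001, -1.0]]
wrist_force: [0.2, 0.4, 0.5]
width: 0.0773
gripper_force: 0.0
```

servo_tool([
  {"tx": 0,"ty": 0,"tz": 0,"turn": 0,"grip": 0.1},
  {"tx": 0,"ty": 0,"tz": 0,"turn": 0,"grip": 0.1},
  {"tx": 0,"ty": 0,"tz": 0,"turn": 0,"grip": -0.1},
  {"tx": 0,"ty": 0,"tz": 0,"turn": 0,"grip": -1},
  {"tx": 0,"ty": 0,"tz": 0,"turn": 0,"grip": -1},
  {"tx": 0,"ty": 0,"tz": 0,"turn": 0,"grip": -1},
  {"tx": 0,"ty": 0,"tz": 0,"turn": 0,"grip": -1},
])

```text
time: 25.92
tcp_pos: [0.4851, -0.2295, 0.0417]
ee_rot: [[0.327, 0.945, 0.0], [0.945, -0.327, -0.0], [0.0, 0.0, -1.0]]
wrist_force: [-0.6, -0.5, 4.7]
width: 0.0453
gripper_force: 15.0
```

```bash
python3 c.py
```

```text
wrist blob [255. 228.] [87. 97.]
[0.31 0.27 4.79] [0.134 0.037 0.041] 15.0 0.0455 [ 0.4851 -0.2295  0.0417] 25.97
[(126, 0), (134, 0), (142, 0), (150, 0), (158, 0), (166, 0), (174, 0), (182, 4), (190, 41), (198, 31), (206, 50), (214, 30), (222, 60), (230, 66), (238, 77), (246, 84), (254, 86), (262, 86), (270, 78), (278, 0), (286, 0), (294, 0)]
```

```bash
python3 - <<'E'
from h import *
W=cam('wrist'); o=manip.get_obs(); p=np.array(o['tcp_pos']); u=np.array(o['ee_rot'])[:,0]
print('campos',-W[2].T@W[3]-p, 'axis',W[2][2])
for L in (-30,0,30,45):   # lean: top towards -u (deg)
    a=np.radians(L); d=-u*np.sin(a)+np.array([0,0,np.cos(a)])
    g=np.array([p[0],p[1],p[2]+.019])
    print(L,[tuple(proj(W,g+s*d).round(0)) for s in (-.061,-.051,-.009,.033,.043)])
v=np.array(o['ee_rot'])[:,1]
for z in(.042,.052,.094): print(z,np.linalg.norm(proj(W,[p[0]+.023*v[0],p[1]+.023*v[1],z])-proj(W,[p[0]-.023*v[0],p[1]-.023*v[1],z])))
E
```

```text
campos [0.02485014 0.07205139 0.17925572] axis [-0.08607263 -0.24525616 -0.9656298 ]
-30 [(np.float64(255.0), np.float64(237.0)), (np.float64(255.0), np.float64(236.0)), (np.float64(255.0), np.float64(233.0)), (np.float64(255.0), np.float64(227.0)), (np.float64(255.0), np.float64(225.0))]
0 [(np.float64(255.0), np.float64(201.0)), (np.float64(255.0), np.float64(205.0)), (np.float64(255.0), np.float64(226.0)), (np.float64(255.0), np.float64(258.0)), (np.float64(255.0), np.float64(269.0))]
30 [(np.float64(255.0), np.float64(169.0)), (np.float64(255.0), np.float64(177.0)), (np.float64(255.0), np.float64(220.0)), (np.float64(255.0), np.float64(280.0)), (np.float64(255.0), np.float64(298.0))]
45 [(np.float64(255.0), np.float64(155.0)), (np.float64(255.0), np.float64(166.0)), (np.float64(255.0), np.float64(219.0)), (np.float64(255.0), np.float64(285.0)), (np.float64(255.0), np.float64(303.0))]
0.042 63.84203575118702
0.052 67.21162823508787
0.094 86.35437842483597
```

The camera geometry shows this profile (86 px wide at row 258) is exactly that of a vertical shaker. It's held upright and firmly. Lifting and carrying it to the tray.

servo_tool([
  {"tx": 0,"ty": 0,"tz": -15,"turn": 0,"grip": -1},
  {"tx": 0,"ty": 0,"tz": -40,"turn": 0,"grip": -1},
  {"tx": 15,"ty": -1,"tz": -60,"turn": -0.5,"grip": -1},
  {"tx": 50,"ty": -2,"tz": -65,"turn": -1.3,"grip": -1},
  {"tx": 90,"ty": -3,"tz": -65,"turn": -2.2,"grip": -1},
  {"tx": 130,"ty": -5,"tz": -65,"turn": -3.1,"grip": -1},
  {"tx": 170,"ty": -6,"tz": -65,"turn": -4,"grip": -1},
  {"tx": 200,"ty": -7,"tz": -65,"turn": -4.4,"grip": -1},
], newtons=20)

```text
time: 26.68
tcp_pos: [0.5438, -0.0345, 0.1062]
ee_rot: [[-0.135, 0.991, -0.001], [0.991, 0.135, 0.001], [0.001, -0.0, -1.0]]
wrist_force: [0.4, -0.4, -2.5]
width: 0.0451
gripper_force: 20.0
```

```bash
python3 -c "
from h import *
go([.546,-.03,.066],7.5)
# shaker 1 still standing? side mask
S=cam('side'); x,y=proj(S,[.532,.079,.074]).astype(int); m=cv2.inRange(cv2.cvtColor(S[0],cv2.COLOR_BGR2HSV),(0,90,20),(13,255,255))[y-22:y+22,x-22:x+22]; print(x,y); print('\n'.join(''.join('#' if v else '.' for v in r) for r in m[::2]))"
```

```text
t 26.68 tcp [ 0.5438 -0.0345  0.1062] yaw 7.8 q7 0.4 F [ 0.36 -0.44 -2.45] M [-0.039 -0.003 -0.019] w 0.0451 gf 19.994076105869283
shift [ 4.1  2.9 40.2] turn 0.05
237 194
.######.....................................
###.#......#................................
##...........######.........................
.............###########....................
..........######.#####.##...................
..........#.#########.###...................
..........##############....................
...........#.########.####..................
...........#.####..#######..................
...........##############...................
............#.########.###..................
...........############.##..................
............###.....#.#####.................
...........#####...#####....................
.............#########.##...................
#............#.#########.#..................
..................#.........................
............................................
............................................
............................................
.......................................#....
...........#................................
```

Shaker 1 still stands. Lowering shaker 2.

servo_tool([
  {"tx": 2,"ty": 2,"tz": 8,"turn": 0,"grip": -1},
  {"tx": 3,"ty": 3,"tz": 18,"turn": 0,"grip": -1},
  {"tx": 3,"ty": 3,"tz": 28,"turn": 0,"grip": -1},
  {"tx": 3,"ty": 3,"tz": 34,"turn": 0,"grip": -1},
  {"tx": 3,"ty": 3,"tz": 37,"turn": 0,"grip": -1},
  {"tx": 3,"ty": 3,"tz": 39,"turn": 0,"grip": -1},
  {"tx": 3,"ty": 3,"tz": 40,"turn": 0,"grip": -1},
  {"tx": 3,"ty": 3,"tz": 40,"turn": 0,"grip": -1},
])

```text
time: 27.4
tcp_pos: [0.5462, -0.0351, 0.0665]
ee_rot: [[-0.127, 0.992, -0.0], [0.992, 0.127, -0.0], [-0.0, -0.0, -1.0]]
wrist_force: [0.1, 0.2, -3.2]
width: 0.0452
gripper_force: 20.0
```

servo_tool([
  {"tx": 0,"ty": 0,"tz": 0.5,"turn": 0,"grip": -1},
  {"tx": 0,"ty": 0,"tz": 1,"turn": 0,"grip": -1},
  {"tx": 0,"ty": 0,"tz": 1,"turn": 0,"grip": -1},
])

```text
time: 27.65
tcp_pos: [0.5463, -0.0348, 0.0657]
ee_rot: [[-0.128, 0.992, 0.0], [0.992, 0.128, -0.0], [-0.0, 0.0, -1.0]]
wrist_force: [-0.1, -0.3, -3.1]
width: 0.0452
gripper_force: 20.0
```

servo_tool([
  {"tx": 0,"ty": 0,"tz": 0.5,"turn": 0,"grip": -1},
  {"tx": 0,"ty": 0,"tz": 1.2,"turn": 0,"grip": -1},
  {"tx": 0,"ty": 0,"tz": 1.2,"turn": 0,"grip": -1},
])

```text
time: 27.9
tcp_pos: [0.5462, -0.0347, 0.0642]
ee_rot: [[-0.128, 0.992, 0.0], [0.992, 0.128, -0.0], [-0.0, 0.0, -1.0]]
wrist_force: [-0.3, -0.3, -3.3]
width: 0.0455
gripper_force: 20.0
```

```bash
python3 c.py | sed -n 2p
```

```text
[ 0.11  1.07 -3.88] [-0.09   0.03  -0.002] 20.0 0.0455 [ 0.5462 -0.0347  0.0642] 27.95
```

servo_tool([
  {"tx": 0,"ty": 0,"tz": 0.5,"turn": 0,"grip": -1},
  {"tx": 0,"ty": 0,"tz": 1,"turn": 0,"grip": -1},
  {"tx": 0,"ty": 0,"tz": 1,"turn": 0,"grip": -1},
])

```text
time: 28.2
tcp_pos: [0.5463, -0.0348, 0.0637]
ee_rot: [[-0.128, 0.992, 0.0], [0.992, 0.128, 0.0], [0.0, 0.0, -1.0]]
wrist_force: [-3.4, 0.7, 6.0]
width: 0.0453
gripper_force: 20.0
```

```bash
python3 c.py | sed -n 2p
```

```text
[-3.92  0.22  7.53] [0.128 0.999 0.034] 20.0 0.0453 [ 0.5463 -0.0348  0.0637] 28.25
```

Contact at about 10 N. Backing off 0.5 mm and opening gently.

servo_tool([
  {"tx": 0,"ty": 0,"tz": -0.6,"turn": 0,"grip": -1},
  {"tx": 0,"ty": 0,"tz": -0.6,"turn": 0,"grip": -0.02},
  {"tx": 0,"ty": 0,"tz": -0.6,"turn": 0,"grip": 0.05},
  {"tx": 0,"ty": 0,"tz": -0.6,"turn": 0,"grip": 0.15},
  {"tx": 0,"ty": 0,"tz": -0.6,"turn": 0,"grip": 0.5},
  {"tx": 0,"ty": 0,"tz": -0.6,"turn": 0,"grip": 0.5},
  {"tx": 0,"ty": 0,"tz": -0.6,"turn": 0,"grip": 1},
  {"tx": 0,"ty": 0,"tz": -0.6,"turn": 0,"grip": 1},
])

```text
time: 28.92
tcp_pos: [0.5462, -0.0348, 0.0639]
ee_rot: [[-0.128, 0.992, 0.0], [0.992, 0.128, -0.0], [-0.0, -0.0, -1.0]]
wrist_force: [0.8, -0.1, -0.4]
width: 0.077
gripper_force: 0.0
```

servo_tool([
  {"tx": 0,"ty": 0,"tz": 0,"turn": 0,"grip": 1},
  {"tx": 0,"ty": 0,"tz": 0,"turn": 0,"grip": 1},
  {"tx": 0,"ty": 0,"tz": 0,"turn": 0,"grip": 1},
  {"tx": 0,"ty": 0,"tz": -20,"turn": 0,"grip": 1},
  {"tx": 0,"ty": 0,"tz": -50,"turn": 0,"grip": 1},
  {"tx": 0,"ty": 0,"tz": -85,"turn": 0,"grip": 1},
  {"tx": 0,"ty": 0,"tz": -115,"turn": 0,"grip": 1},
  {"tx": 0,"ty": 0,"tz": -130,"turn": 0,"grip": 1},
])

```text
time: 29.58
tcp_pos: [0.5472, -0.0351, 0.1974]
ee_rot: [[-0.127, 0.992, 0.004], [0.992, 0.127, 0.0], [-0.0, 0.004, -1.0]]
wrist_force: [-0.2, 0.7, 0.1]
width: 0.0941
gripper_force: 0.0
```

servo_tool([
  {"tx": -30,"ty": 0,"tz": -10,"turn": 0,"grip": 1},
  {"tx": -65,"ty": 0,"tz": -20,"turn": 0,"grip": 1},
  {"tx": -100,"ty": -20,"tz": -20,"turn": 0,"grip": 1},
  {"tx": -130,"ty": -40,"tz": -20,"turn": 0,"grip": 1},
  {"tx": -150,"ty": -60,"tz": -20,"turn": 0,"grip": 1},
  {"tx": -150,"ty": -60,"tz": -20,"turn": 0,"grip": 1},
  {"tx": -150,"ty": -60,"tz": -20,"turn": 0,"grip": 1},
  {"tx": -150,"ty": -60,"tz": -20,"turn": 0,"grip": 1},
])

```text
time: 30.25
tcp_pos: [0.5062, -0.1906, 0.2139]
ee_rot: [[-0.128, 0.992, 0.0], [0.992, 0.128, 0.0], [0.0, 0.0, -1.0]]
wrist_force: [0.4, -0.0, -0.9]
width: 0.0939
gripper_force: 0.0
```

```bash
cat > f.py <<'E'
from h import *
W=cam('wrist');S=cam('side');T=cam('top'); print(manip.get_obs()['time'])
for X in ([.532,.079,.074],[.546,-.035,.074]):
    print([proj(S,[X[0],X[1],z]).round(0).tolist() for z in(.022,.126)])
    for n,c,k in(('side',S,22),('wrist',W,70)):
        x,y=proj(c,X).astype(int); print(n,x,y)
        if not(k<x<512-k and k<y<384-k): continue
        m=cv2.inRange(cv2.cvtColor(c[0],cv2.COLOR_BGR2HSV),(0,90,20),(11,255,255))[y-k:y+k,x-k:x+k]; st=2 if k<30 else 6
        print('\n'.join(''.join('#' if v else '.' for v in r[::st//2]) for r in m[::st]))
E
python3 f.py
```

```text
30.4
[[238.0, 205.0], [237.0, 184.0]]
side 237 194
#.##..#.....................................
#...........................................
#.#...............###.......................
....#.#.......#...#....#....................
....#................#......................
#....#......#......#..#.#...................
.#.##.......................................
.......................##...................
.............#..#....#......................
............#...............................
...............####.....#...................
...................#.....#..................
............#.#.............................
..............#.#..#........................
.............#...#....#.#...................
................#....#.#....................
............................................
............................................
............................................
............................................
........................................#...
....................................##......
wrist 316 -89
[[217.0, 183.0], [213.0, 162.0]]
side 215 173
[... 303 characters left out ...]
............
............................#...............
..........................##................
.................##.........................
...................#...#...#.#..............
..................#..#.#..#.................
...................#...#....................
............................#.............#.
.........................#.................#
.................#...##..#..#...............
............................................
........................................#...
....................................#....#..
..................................#.##..#.#.
...................................#......#.
......................................##..#.
wrist 309 41
```

```bash
python3 - <<'E'
from h import *
for i in range(2):
  S=cam('side');T=cam('top')
  for X in ([.532,.079,.074],[.546,-.035,.074]):
    r=[]
    for c,k in((S,20),(T,22)):
        x,y=proj(c,X).astype(int); b=blobs(c[0],(x-k,y-k,x+k,y+k),(0,90,20),(12,255,255)); q=cv2.minAreaRect(b); r.append(q); print((x,y),np.round(q[0],1).tolist(),np.round(q[1],1).tolist(),round(q[2]))
    print('tri',tri(S,r[0][0],T,r[1][0]))
for X in ([.532,.079,.074],[.546,-.035,.074]):
    x,y=proj(T,X).astype(int); m=cv2.inRange(cv2.cvtColor(T[0],cv2.COLOR_BGR2HSV),(0,80,20),(12,255,255))[y-22:y+22,x-22:x+22]; print([proj(T,[X[0],X[1],z]).round().tolist() for z in (.022,.126)],x,y); print('\n'.join(''.join('#' if v else '.' for v in r) for r in m[::2]))
E
```

```text
(np.int64(237), np.int64(194)) [228.5, 188.5] [29.0, 23.0] 90
(np.int64(259), np.int64(176)) [269.3, 175.4] [19.1, 23.0] 30
tri (array([0.54160213, 0.05197775, 0.08117551]), np.float64(0.00997708954513649))
(np.int64(215), np.int64(173)) [220.8, 177.0] [39.9, 21.2] 49
(np.int64(303), np.int64(177)) [306.3, 179.4] [25.4, 23.6] 53
tri (array([ 0.53921736, -0.03649378,  0.05390684]), np.float64(0.023637829869127942))
(np.int64(237), np.int64(194)) [228.5, 189.0] [30.0, 23.0] 90
(np.int64(259), np.int64(176)) [270.5, 176.5] [23.0, 19.0] 90
tri (array([0.54050937, 0.04858103, 0.07456601]), np.float64(0.009305014837162279))
(np.int64(215), np.int64(173)) [221.5, 175.8] [36.1, 24.5] 80
(np.int64(303), np.int64(177)) [305.7, 178.4] [20.9, 25.5] 41
tri (array([ 0.53868445, -0.03293823,  0.06310754]), np.float64(0.025262015086315422))
[[259.0, 181.0], [260.0, 172.0]] 259 176
............................................
............................................
............................................
............................................
..........................................
[... 1098 characters left out ...]
..###########............
...................#############............
..................#################.........
..................######.##########...#.....
................#.#############.####........
..##.............##########.#######.........
................#.############.####...#.....
..............#.#..##.###########...........
.............##...#..##.##.##.##............
...............#.#...##.....#...............
.................##.##....#.......#.........
...................##......#................
........................#...................
............................................
............................................
............................................
```

Both blobs are round in the top view, at (270,175) and (306,178), as for standing shakers. Shaker 1 rolled about 20 mm along the tray when it righted itself. I'll wait for any rocking to die down, then do a final numeric check.

servo_tool([
  {"tx": 0,"ty": 0,"tz": 0,"turn": 0,"grip": 1},
  {"tx": 0,"ty": 0,"tz": 0,"turn": 0,"grip": 1},
  {"tx": 0,"ty": 0,"tz": 0,"turn": 0,"grip": 1},
  {"tx": 0,"ty": 0,"tz": 0,"turn": 0,"grip": 1},
  {"tx": 0,"ty": 0,"tz": 0,"turn": 0,"grip": 1},
  {"tx": 0,"ty": 0,"tz": 0,"turn": 0,"grip": 1},
  {"tx": 0,"ty": 0,"tz": 0,"turn": 0,"grip": 1},
  {"tx": 0,"ty": 0,"tz": 0,"turn": 0,"grip": 1},
])

```text
time: 31.27
tcp_pos: [0.5058, -0.1912, 0.2139]
ee_rot: [[-0.128, 0.992, 0.0], [0.992, 0.128, -0.0], [-0.0, 0.0, -1.0]]
wrist_force: [-0.3, -0.3, -1.0]
width: 0.0937
gripper_force: 0.0
```

servo_tool([
  {"tx": 0,"ty": 0,"tz": 0,"turn": 0,"grip": 1},
  {"tx": 0,"ty": 0,"tz": 0,"turn": 0,"grip": 1},
  {"tx": 0,"ty": 0,"tz": 0,"turn": 0,"grip": 1},
  {"tx": 0,"ty": 0,"tz": 0,"turn": 0,"grip": 1},
  {"tx": 0,"ty": 0,"tz": 0,"turn": 0,"grip": 1},
  {"tx": 0,"ty": 0,"tz": 0,"turn": 0,"grip": 1},
  {"tx": 0,"ty": 0,"tz": 0,"turn": 0,"grip": 1},
  {"tx": 0,"ty": 0,"tz": 0,"turn": 0,"grip": 1},
])

```text
time: 31.93
tcp_pos: [0.5058, -0.1912, 0.2139]
ee_rot: [[-0.128, 0.992, 0.0], [0.992, 0.128, -0.0], [-0.0, -0.0, -1.0]]
wrist_force: [-0.6, -0.7, 0.2]
width: 0.0943
gripper_force: 0.0
```

```bash
python3 - <<'E'
from h import *
for i in range(3):
  S=cam('side');T=cam('top')
  for c,boxes,z in((S,((222,174,248,210),(202,152,232,190)),.074),(T,((258,160,286,192),(290,162,322,192)),.115)):
    for b in boxes:
      m=cv2.inRange(cv2.cvtColor(c[0][b[1]:b[3],b[0]:b[2]],cv2.COLOR_BGR2HSV),(0,80,20),(12,255,255)); m=cv2.medianBlur(cv2.morphologyEx(m,cv2.MORPH_CLOSE,np.ones((5,5))),5)
      M=cv2.moments(m,True); p=(b[0]+M['m10']/M['m00'],b[1]+M['m01']/M['m00']); print(np.round(p,1),plane(c,p,z).round(3),int(M['m00']),end=' | ')
  print(round(manip.get_obs()['time'],2))
E
```

```text
[232.6 188.2] [0.531 0.049 0.074] 372 | [217.7 173.7] [ 0.541 -0.028  0.074] 428 | [269.5 176.2] [0.527 0.055 0.115] 363 | [308.1 178.1] [ 0.537 -0.041  0.115] 517 | 32.03
[232.  187.2] [0.531 0.044 0.074] 402 | [218.5 174.1] [ 0.539 -0.025  0.074] 455 | [269.7 176.1] [0.527 0.055 0.115] 342 | [307.3 179. ] [ 0.534 -0.039  0.115] 479 | 32.13
[232.3 187.5] [0.531 0.046 0.074] 380 | [218.  173.7] [ 0.54  -0.027  0.074] 424 | [269.9 176.7] [0.526 0.054 0.115] 370 | [306.7 178.4] [ 0.535 -0.038  0.115] 474 | 32.23
```

```bash
python3 -c "
from cell import manip
print(manip.close_job())"
```

```text
the job is handed in; nothing more can be done
None
```

I handed the job in at about 32 s with both shakers standing by themselves on the tray, heavy end down and clear of the salt pot, going by the final camera check; no verdict came back.

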